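# Build the sieve stack on the splined post of the stone shaker and switch it on

## Robot

A 7-joint arm with a two-finger parallel gripper is mounted at the origin on the work surface. World frame = base frame: x ahead of the robot, y to its left, z up, the work surface at z = 0. Lengths are in m, angles in degrees, forces in N, time in s.
With the tool pointing down it reaches from about 0.425 to 0.875 m from the base axis. Payload 4.7 kg.
Tool frame: the origin (TCP) lies on the centre line of the jaws, within the pads' length; the fingertips stand 11 mm ahead of it and the grasp point (between the pads) lies 8 mm behind it; z points along the fingers, y is the direction in which the jaws open and shut (so a half turn about z gives the same grasp; the last joint's range is limited). The gripper opens to 87 mm and grips with 3 to 60 N. Pads are 19 mm wide; open, the fingers measure 117 mm over their backs; the gripper's body (75 mm by 190 mm) begins 51 mm behind the grasp point.
Start: joints at [-70.64, 18.392, -4.016, 83.108, 1.295, 78.541, -3.26], TCP at [0.207, 0.616, 0.234] pointing down, gripper open.
Joint ranges: [-163.93, 163.93], [-17.29, 119.83], [-79.2, 71.16], [3.27, 140.29], [-89.18, 269.18], [5.43, 117.66], [-154.24, 154.24]. Speed limits (degrees/s): [147.25, 147.25, 180, 180, 180, 180, 180].

## Interface

Orientations are given as [roll, pitch, yaw] about the fixed x, y, z axes, in that order (R = Rz(yaw) Ry(pitch) Rx(roll)).
In Python, from cell import env gives the robot as it stands.
- The arm moves only by the tool servo_tool, never from a script. Its argument "moves" is text: rows parted by semicolons, each of 7 numbers parted by spaces: the shift along the tool's x, y, z as a fraction of full scale, then the turn, a rotation vector about the tool's x, y, z as a fraction of full scale, then the gripper's target within -1 to 1 (shut at 1, half-way at 0, fully open at -1). A call has 1 to 20 rows; each row shifts and turns the pose as measured when the row begins, along the tool's axes as they then stand; what a row does not reach is not made up. Full scale, the value 1, is 1000 mm for a shift and 0.5 rad for a turn. A row lasts 1/12 s, in which the tool goes at most 41.7 mm and 7.16 degrees, less where a joint would pass 70% of its speed; a pose out of reach is approached as far as the arm can. A call with a number of a shift or a turn outside -1 to 1 is refused whole. A call with a gripper value outside its range is refused whole. The fingers move at their own pace and stop on an object; "squeeze" is the grip in N (left out, the last holds). Time passes only in rows, so rows that do not move let the fingers close. It gives the time, the measured TCP pose, the force and the opening at its end, in the units of the state.
- env.get_obs(): the state, without advancing time (a new reading comes with each control period).
- env.read_camera(name): name is "scene" or "top"; returns a dict with "img" (384x512x3 uint8, red, green, blue), "range_z" (384x512 float32, m along the optical axis (not along the pixel's ray), 0 where there is no reading), "mtx" (3x3 intrinsics, pixels), "k1" (the pictures are not rectified: a ray, as slopes to the right and down, at radius r is drawn at 1 + k1 r^2 times it, then the intrinsics apply), "T" (4x4, takes a point from camera to world coordinates). Camera axes: x right, y up, looking along -z (the intrinsics and any distortion apply to the point x, -y, -z); pixel columns grow to the right and rows downward; lengths in m; the calibration is good to about 2 mm. A picture is of the moment at which its call begins.
- env.sign_off(): hands the job in, once; it reports no verdict.
The state is a dict: "time_s": time; "qpos": joint angles; "joint_velocities": joint speeds; "effort": joint torques, N m; "tool_pos": TCP position; "tool_rot": TCP orientation; "force": force on the tool from outside, world axes, zero at the start; "wrist_torque": the same for the moment, N m; "grip_width": finger opening in m.
Only numpy, scipy, OpenCV 4.12 (cv2) and the standard library are available. Lean on these libraries where they do the work, as an engineer would, in place of code of your own. Each camera call takes 0.05 s, during which the arm holds its last target.

## Task

Get the sieve shaker ready for the next parcel of small stones: take the plates from the sloped stand and build them up on the splined post over the base pan that is already there - the steel fine sieve first, then the blue spacer ring, then the brass coarse sieve - each right side up, flat and fully home. The tabs must alternate so that each plate can be lifted off by itself: both sieves' tabs on the power switch's side, the spacer's tab on the opposite side, above the pan's own tab. Then flip the power toggle over its centre until it snaps to on (towards the green dot), and leave everything else on the desk where it is.

Things in the scene. Friction and masses are not known exactly. Their poses are not given: they have to be found in the camera images.
- shaker: bench sieve shaker, fixed: grey housing 210 (x) x 240 (y) mm, deck 85 mm above the desk; on it a round drive plate (radius 45, to 97 mm) and the fixed base pan (same outline as the plates, to 115 mm). Origin: on the post's axis at desk height, z up. Controls along its -x edge, power switch at its -x, -y corner: sieves' tabs belong along -y; the pan's tab (fixed) and the spacer's along +y
- post_seat (a point): on the splined post's axis at the base pan's top, 115 mm above the desk, where the lowest plate's underside rests; axes as shaker. Post: core radius 9 mm, 6 ribs 4 mm wide out to radius 13 at 30, 90, 150.. deg from x; ribs end at 150 mm, core tapers to radius 5 at its top, 158 mm. Undersides fully home: fine 115, spacer 123, coarse 137 mm above the desk
- toggle (a joint): power toggle's angle: 0 = off, leaning 0.42 rad from upright towards the shaker's -x (white dot); 0.84 = on, leaning as far towards +x (green dot). A spring snaps it away from the middle (0.42) both ways; about 3 N at the tip along the shaker's +x starts it moving
- toggle_tip (a point): centre of the 10 mm round end of the toggle's red bat lever, 32 mm from its pivot, 117 mm above the desk when off; moves with the lever. A round knob (20 mm across, 12 mm high) stands on the deck 43 mm from the toggle towards the shaker's +y
- toggle_pivot (a point): the toggle's pivot, fixed, 88 mm above the desk (3 mm above the deck), in a nut of radius 9 mm; axes as shaker; the lever swings in the shaker's x-z plane
- fine_c (a point): fine sieve: steel plate 8 mm high with tiny dark holes, 80 g, 66 mm across, bore with 6 inner teeth. Own axes: x = towards its tab, z = up from its upper side; two parallel flats 60 mm apart face +-y (grip here). Starts in a bay of the stand, tab up the slope. Point: on its axis, half-way up
- fine_tab (a point): point on the fine sieve's tab, 45 mm from its axis along its x, half the tab's thickness up. All tabs are 18 mm wide, 5 mm thick, level with the plate's underside, and reach to 57 mm from the axis
- spacer_c (a point): spacer: dark blue open ring with three spokes, 14 mm high, 50 g, 66 mm across, bore with 6 inner teeth. Own axes: x = towards its tab, z = up from its upper side; two parallel flats 60 mm apart face +-y (grip here). Starts in a bay of the stand, tab up the slope. Point: on its axis, half-way up
- spacer_tab (a point): point on the spacer's tab, 45 mm from its axis along its x, half the tab's thickness up. All three plates' teeth stand at 30, 90, 150.. deg from the tab, 5 mm wide; 29 mm between roots, 21 mm between tooth tips: 1.5 mm play sideways on the post, about 9 deg of turn
- coarse_c (a point): coarse sieve: brass plate 8 mm high with bigger dark holes, 80 g, 66 mm across, bore with 6 inner teeth. Own axes: x = towards its tab, z = up from its upper side; two parallel flats 60 mm apart face +-y (grip here). Starts in a bay of the stand, tab up the slope. Point: on its axis, half-way up
- coarse_tab (a point): point on the coarse sieve's tab, 45 mm from its axis along its x, half the tab's thickness up. Same axes as coarse_c
- stand: sloped stand, fixed: aluminium board 325 mm wide (y), tilted 30 deg, high side at +x, its middle 58 mm above the desk. 3 bays 100 mm apart along y, a plate in each (any order), lying parallel to the board on a round seat (radius 22, 4 mm high: 4 mm free under the plate's edge) against two pegs 10 mm high at its lower rim. Origin: middle of the stand at desk height, z up
- hold_knob: bystander, to be left alone: the shaker's aluminium hold-down knob, 34 mm across, 22 mm high, standing on the back of the shaker's deck (fitted later, after the stones are poured in)
- brush: bystander, to be left alone: a flat wooden brush, about 150 mm long, 12 mm wide and 8 mm high, on the desk just in front of the stand
- loupe: bystander, to be left alone: a black and steel folding loupe, about 62 mm long, 22 mm high, on the desk behind the stand
- caliper: bystander, to be left alone: a steel caliper, 150 mm long, on the desk nearest the robot, about on its midline
- tweezers: bystander, to be left alone: steel tweezers, 140 mm long, on the desk beyond the stand and the shaker
Things that resemble listed ones, but are neither listed nor needed, are in the scene too. Leave any orange look-alike of the part that bears spacer_c alone. Of the things that look like the part that bears coarse_c, the larger one is meant.

How it is judged (in metres and radians):
On the way, in this order (a step that is already met when the one before it is completed fails the run):
1. the fine sieve is home on the post, tab on the switch's side (z of fine_c in the frame of shaker between 0.1165 and 0.1215 m and horizontal distance between fine_c and post_seat below 0.004 m and angle between fine_c's own z axis and vertical below 0.06 rad and y of fine_tab in the frame of shaker below -0.041 m), for 0.2 s.
2. the spacer is home on the fine sieve, tab on the side away from the switch (z of spacer_c in the frame of shaker between 0.1275 and 0.1325 m and horizontal distance between spacer_c and post_seat below 0.004 m and angle between spacer_c's own z axis and vertical below 0.06 rad and y of spacer_tab in the frame of shaker above 0.041 m), for 0.2 s.
3. the coarse sieve is home on the spacer, tab on the switch's side (z of coarse_c in the frame of shaker between 0.1385 and 0.1435 m and horizontal distance between coarse_c and post_seat below 0.004 m and angle between coarse_c's own z axis and vertical below 0.06 rad and y of coarse_tab in the frame of shaker below -0.041 m), for 0.2 s.
4. the toggle has snapped to on (value of joint toggle above 0.75 rad), for 0.2 s.
At the end, for the whole second after the job is handed in: Fine sieve, spacer, coarse sieve on the post in that order from below, each home within 2.5 mm, centred within 4 mm, level within 0.06 rad; sieves' tab points at least 41 mm towards the switch's side of the post, the spacer's as far to the other side; toggle beyond 0.75 rad (on) (all of step 1 and all of step 2 and all of step 3 and value of joint toggle above 0.75 rad); the robot touches nothing.
It fails at once if one of the hold knob, brush, loupe, caliper, tweezers is moved more than 30 mm (distance of any of hold_knob, brush, loupe, caliper, tweezers from where it was at the start of the episode above 0.03 m).
It also fails if it takes over 72 s, if anything falls off the work surface, if the arm or the gripper's body presses on something with over 40 N, if the wrist force passes 120 N, or if a joint passes its speed limit or range.

## Working session

There is one attempt and no reset: what is moved stays moved. The work goes in short steps, Python scripts to look and compute and a tool call to move; the robot and the scene stay as the last step left them, time stands still between calls to the robot, and variables do not carry over. Pictures are saved under pics/ and viewed, and the job is handed in when it is done.

Besides the shell and the picture viewer there is one more tool, called after ">>>" as a command line: name --argument value ..., lists and objects as JSON in quotes. servo_tool: Moves the arm, as the interface text tells. Its arguments: {"type":"object","properties":{"moves":{"type":"string"},"squeeze":{"type":"number"}},"required":["moves"]}

```bash
ls; mkdir -p pics; python3 - <<'E'
from cell import env
import cv2,numpy as np
o=env.get_obs(); print({k:np.round(v,3) for k,v in o.items()})
for n in("scene","top"):
    c=env.read_camera(n); cv2.imwrite(f"pics/{n}0.png",cv2.resize(c["img"][:,:,::-1],(800,600),interpolation=cv2.INTER_CUBIC)); print(n,c["mtx"],c["k1"],c["T"])
    np.savez(f"{n}0.npz",**c)
E
```

```text
pics
{'time_s': np.float64(0.0), 'qpos': array([-70.639,  18.44 ,  -4.015,  83.174,   1.296,  78.539,  -3.259]), 'joint_velocities': array([-0.024,  0.008, -0.051,  0.004,  0.022, -0.034,  0.02 ]), 'effort': array([-0.0000e+00, -4.9130e+01, -4.0400e-01, -3.1252e+01, -6.4000e-02,
        4.4000e-02,  0.0000e+00]), 'tool_pos': array([0.207, 0.616, 0.232]), 'tool_rot': array([-1.79893e+02,  6.00000e-03,  1.61449e+02]), 'force': array([-0.004, -0.008, -0.529]), 'wrist_torque': array([-0.01 , -0.014,  0.001]), 'grip_width': np.float64(0.087)}
scene [[431.68761371   0.         255.76770592]
 [  0.         431.68761371 189.62846201]
 [  0.           0.           1.        ]] -0.11714473310584864 [[ 0.27417195 -0.82084228  0.50104659  1.04162758]
 [ 0.96165535  0.23779484 -0.13664771 -0.09472139]
 [-0.00698008  0.5192991   0.85456405  0.92511845]
 [ 0.          0.          0.          1.        ]]
top [[446.63964254   0.         255.08155883]
 [  0.         446.63964254 187.32067365]
 [  0.           0.           1.        ]] -0.15531999725115628 [[ 3.23607884e-04  9.90633272e-01 -1.36548950e-01  3.95809772e-01]
 [-9.99883144e-01 -1.76644549e-03 -1.51848091e-02  2.06748736e-03]
 [-1.52837834e-02  1.36537908e-01  9.90516939e-01  1.12596359e+00]
 [ 0.00000000e+00  0.00000000e+00  0.00000000e+00  1.00000000e+00]]
```

View pics/scene0.png

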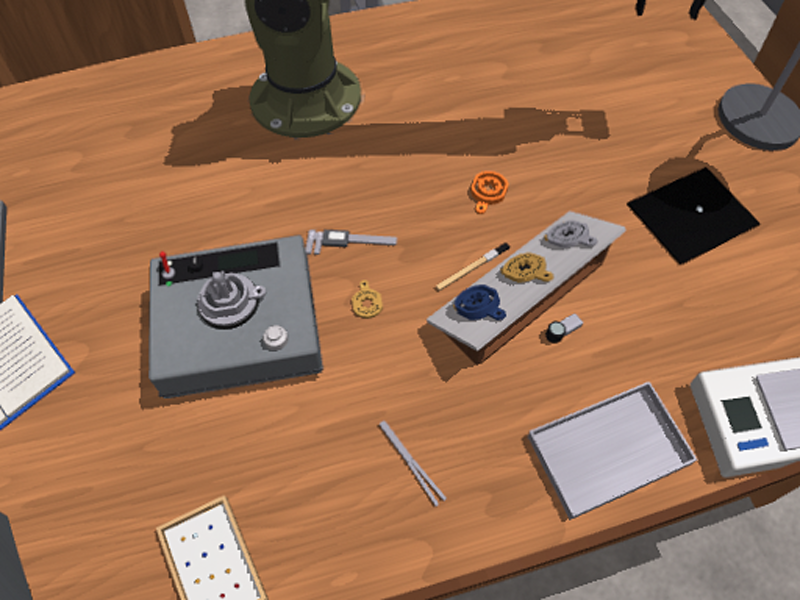

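View pics/top0.png

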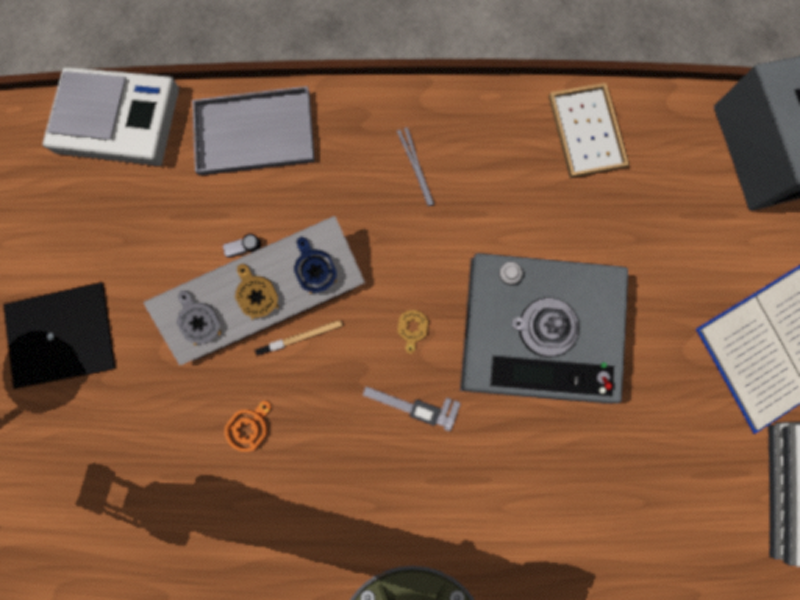

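The three listed plates sit on the stand: steel fine at top (198,322), brass at (257,295) and blue at (316,270). There is an orange look-alike on the desk at (246,430), and a smaller brass look-alike on the desk at (413,325). I take the blue one, and the larger brass one on the stand. Next I'll measure and confirm these in an enlarged crop.

```bash
cat > h.py <<'E'
import numpy as np,cv2
from scipy.spatial.transform import Rotation as Ro
def rays(c,uv):
    uv=np.asarray(uv,float).reshape(-1,2); K=c["mtx"]; k=float(c["k1"])
    d=np.c_[(uv[:,0]-K[0,2])/K[0,0],(uv[:,1]-K[1,2])/K[1,1]]
    s=d.copy()
    for _ in range(20): s=d/(1+k*(s**2).sum(1,keepdims=True))
    return s
def cloud(c):
    h,w=c["range_z"].shape; v,u=np.mgrid[:h,:w]
    s=rays(c,np.c_[u.ravel(),v.ravel()]); z=c["range_z"].ravel()[:,None]
    p=np.c_[s[:,:1]*z,-s[:,1:]*z,-z]; T=c["T"]
    return (p@T[:3,:3].T+T[:3,3]).reshape(h,w,3)
def onplane(c,uv,p0,n):
    s=rays(c,uv); T=c["T"]; d=np.c_[s[:,0],-s[:,1],-np.ones(len(s))]@T[:3,:3].T; o=T[:3,3]
    t=((np.asarray(p0)-o)@n)/(d@n); return o+d*t[:,None]
def proj(c,P):
    T=c["T"]; q=(np.asarray(P,float).reshape(-1,3)-T[:3,3])@T[:3,:3]
    s=np.c_[q[:,0],-q[:,1]]/-q[:,2:]; s=s*(1+float(c["k1"])*(s**2).sum(1,keepdims=True))
    return s@np.diag(np.diag(c["mtx"])[:2])+c["mtx"][:2,2]
E
python3 - <<'E'
from h import *
for n in("top","scene"):
    c=dict(np.load(n+"0.npz")); P=cloud(c)
    print(n,"desk z",np.median(P[...,2][P[...,2]<.02]))
    # deck
    m=(abs(P[...,2]-.085)<.004)&(P[...,1]<-.02)&(P[...,0]<.8)&(P[...,0]>.3)
    nl,L,st,ce=cv2.connectedComponentsWithStats(m.astype(np.uint8)); i=1+np.argmax(st[1:,4])
    q=P[L==i]; r=cv2.minAreaRect(q[:,:2].astype(np.float32)); print("deck",st[i],r,np.median(q[:,2]))
    # board: within region, fit plane by RANSAC-ish
    m=(P[...,2]>.012)&(P[...,2]<.13)&(P[...,1]>.03)&(P[...,0]<.75)&(P[...,0]>.25)
    nl,L,st,ce=cv2.connectedComponentsWithStats(m.astype(np.uint8)); i=1+np.argmax(st[1:,4]); print(st[i])
    q=P[L==i]; rng=np.random.default_rng(0); best=0
    for _ in range(500):
        a=q[rng.choice(len(q),3,False)]; nn=np.cross(a[1]-a[0],a[2]-a[0]); 
        if np.linalg.norm(nn)<1e-6: continue
        nn/=np.linalg.norm(nn); nn*=np.sign(nn[2]); k=abs((q-a[0])@nn)<.0015
        if k.sum()>best: best=k.sum(); kk=k
    p0=q[kk].mean(0); nn=np.linalg.svd(q[kk]-p0)[2][2]; nn*=np.sign(nn[2])
    print("board n",nn,"tilt",np.degrees(np.arccos(nn[2])),"az",np.degrees(np.arctan2(-nn[1],-nn[0])),"inl",best,p0)
    hgt=(q-p0)@nn; print(np.histogram(hgt,bins=np.arange(-.06,.03,.002))[0])
    # rectangle in board plane
    ex=np.array([-nn[0],-nn[1],0]);ex=ex-ex@nn*nn; ex/=np.linalg.norm(ex); ey=np.cross(nn,ex)
    s=abs(hgt)<.02; ab=np.c_[(q-p0)@ex,(q-p0)@ey][s].astype(np.float32); r=cv2.minAreaRect(ab); print(r)
    ctr=p0+ex*r[0][0]+ey*r[0][1]; print("board ctr",ctr)
for n,b in(("top",(90,130,330,280)),("scene",(210,100,420,250))):
    im=cv2.imread(f"pics/{n}0.png"); c=np.load(n+"0.npz")["img"][b[1]:b[3],b[0]:b[2],::-1]
    cv2.imwrite(f"pics/crop_{n}.png",cv2.resize(c,None,fx=3.3,fy=3.3,interpolation=cv2.INTER_CUBIC))
E
```

```text
top desk z -0.00014301488543133622
deck [ 296  162  106   96 7026] ((0.4866712987422943, -0.2044447660446167), (0.24111314117908478, 0.2103261947631836), 84.81208038330078) 0.08512781087883226
[  92  138  142   96 6394]
board n [-0.45203037 -0.20394619  0.86837463] tilt 29.72969298653557 az 24.283852105249714 inl 2401 [0.54886109 0.23856876 0.05908246]
[   0    0    0    0    0    0    0    0    0    0    0    0    0    0
    0    0    0    0    0    0    0    0    1    1    0    7   34  109
  633 1527 1470  630  195  149  362  445  279  113  114  102   35    7
    0    0]
((-0.005680687725543976, 0.006256520748138428), (0.3267621397972107, 0.12668000161647797), 89.89533996582031)
board ctr [0.54179155 0.24224298 0.05626535]
scene desk z -0.00036294904628586533
deck [  95  150  108   93 6389] ((0.4891382157802582, -0.20470650494098663), (0.23808684945106506, 0.21208201348781586), 84.86001586914062) 0.08467799994936187
[ 273  135  127   97 4278]
board n [-0.45354863 -0.20285054  0.86783944] tilt 29.791468832028247 az 24.09667632713332 inl 1984 [0.55952377 0.23293642 0.06282092]
[   7    9    5   11    8    9   11    8   13    9    7   11   10    1
    4    2    4    2    0    0    0    0    0    0    3    9   71   84
  168 1023 1231  163   98  116  206  380  275   81  113  110    8    0
    0    0]
((-0.010420110076665878, 0.01677262783050537), (0.32765889167785645, 0.12468104064464569), 89.95011138916016)
board ctr [0.54442092 0.24455539 0.05764374]
```

```bash
sleep 0
python3 - <<'E'
from h import *
nn=np.array([-np.sin(np.pi/6)*np.cos(np.radians(24.2)),-.5*np.sin(np.radians(24.2)),np.cos(np.pi/6)])
ex=np.array([-nn[0],-nn[1],0]);ex=ex-ex@nn*nn; ex/=np.linalg.norm(ex); ey=np.cross(nn,ex)
C={"top":np.array([0.5418,0.2422,0.0563]),"scene":np.array([0.5444,0.2446,0.0576])}
for n in("top","scene"):
    c=dict(np.load(n+"0.npz")); P=cloud(c); p0=C[n]
    d=P-p0; a=d@ex;b=d@ey;h=d@nn
    print(n,"board h",np.median(h[(abs(a)<.06)&(abs(b)<.16)&(abs(h)<.004)]))
    for nm,bb,H in(("right",-.1,.018),("mid",0,.012),("left",.1,.012)):
        m=(abs(b-bb)<.045)&(abs(a)<.075)&(h>H-.005)&(h<H+.005)
        # lift to in-plane (ray onto exact top plane)
        v,u=np.nonzero(m); cs,_=cv2.findContours(m.astype(np.uint8),cv2.RETR_EXTERNAL,cv2.CHAIN_APPROX_NONE)
        ct=max(cs,key=cv2.contourArea).reshape(-1,2)
        W=onplane(c,ct,p0+nn*H,nn); A=(W-p0)@ex; B=(W-p0)@ey
        q=np.c_[A,B]
        ang=None; ce=np.array([np.median(A)-0.0,np.median(B)])
        from scipy.optimize import least_squares
        for _ in range(5):
            th=np.degrees(np.arctan2(q[:,1]-ce[1],q[:,0]-ce[0])); k=((abs(th)>30)&(abs(th)<62))|((abs(th)>118))
            r=least_squares(lambda x:np.hypot(q[k,0]-x[0],q[k,1]-x[1])-x[2],[*ce,.032],loss="soft_l1",f_scale=.001); ce=r.x[:2]
        rad=np.hypot(*(q-ce).T); tab=q[rad>.045]; ta=np.degrees(np.arctan2(*(tab.mean(0)-ce)[::-1])) if len(tab) else None
        w=np.sort((q-ce)[abs(q[:,0]-ce[0])<.012][:,1])
        print(nm,m.sum(),"c",ce.round(4),"r",r.x[2].round(4),"tab",ta,"flats mid",(w[:5].mean()+w[-5:].mean())/2,"world top",(p0+nn*H+ex*ce[0]+ey*ce[1]).round(4), c["img"][m].mean(0).astype(int), proj(c,p0+nn*H+ex*ce[0]+ey*ce[1]).round(1))
    # post / pan
    R0=np.array([.487,-.2045]) ; yaw=np.radians(-5.2)
    cx=np.array([np.cos(yaw),np.sin(yaw)]);cy=np.array([-cx[1],cx[0]])
    d=P[...,:2]-R0; x=d@cx;y=d@cy
    reg=(abs(x)<.07)&(abs(y)<.09)
    for nm,lo,hi,zz in(("plate",.092,.101,.097),("pan+",.108,.17,.115),("post",.135,.17,.15)):
        m=reg&(P[...,2]>lo)&(P[...,2]<hi)
        cs,_=cv2.findContours(m.astype(np.uint8),cv2.RETR_EXTERNAL,cv2.CHAIN_APPROX_NONE)
        if not cs: continue
        ct=max(cs,key=cv2.contourArea).reshape(-1,2); W=onplane(c,ct,[0,0,zz],np.array([0,0,1.]))[:,:2]
        (cc,rr)=cv2.minEnclosingCircle(W.astype(np.float32)); print(nm,m.sum(),"mec",cc,rr,"med pts",np.median(P[m],0).round(4))
    m=(abs(x+.08)<.04)&(y<-.04)&(P[...,2]>.1)&(y>-.125); print("toggle pts",m.sum(),P[m].round(3)[:12].tolist(), [ (round(float(i),3),round(float(j),3)) for i,j in zip(x[m],y[m])][:12])
    m=(x>.0)&(abs(x)<.11)&(abs(y)<.12)&(P[...,2]>.1)&(np.hypot(x,y)>.06); print("hold",m.sum(),P[m].mean(0))
for n,cx in(("top",(345,200)),("scene",(150,180))):
    im=np.load(n+"0.npz")["img"][cx[1]-60:cx[1]+60,cx[0]-80:cx[0]+80,::-1]
    cv2.imwrite(f"pics/sh_{n}.png",cv2.resize(im,None,fx=5,fy=5,interpolation=cv2.INTER_CUBIC))
a=cv2.resize(cv2.imread("pics/crop_top.png"),(700,437));
E
```

```text
top board h -9.051299574865286e-05
right 307 c [-0.0004 -0.1009] r 0.0325 tab None flats mid 0.00029754040055742295 world top [0.5746 0.1464 0.0717] [35 42 64] [[201.8 173.6]]
mid 546 c [-0.0008 -0.0005] r 0.0326 tab 1.4929525717219014 flats mid 0.0006604768417412515 world top [0.5359 0.239  0.0663] [125  94  51] [[163.8 189.9]]
left 527 c [-0.0003  0.0985] r 0.032 tab -0.33306023949935887 flats mid 0.0005768101835654516 world top [0.4957 0.3295 0.0665] [100  97 102] [[126.7 206.4]]
plate 631 mec (0.48783817887306213, -0.20858970284461975) 0.028660014271736145 med pts [ 0.4839 -0.1995  0.0976]
pan+ 426 mec (0.48724040389060974, -0.20481356978416443) 0.0340697206556797 med pts [ 0.485  -0.201   0.1158]
post 92 mec (0.48560574650764465, -0.20510070025920868) 0.013827502727508545 med pts [ 0.4856 -0.2048  0.1518]
toggle pts 28 [[0.414, -0.249, 0.101], [0.407, -0.282, 0.107], [0.407, -0.285, 0.106], [0.407, -0.287, 0.107], [0.405, -0.242, 0.1], [0.405, -0.249, 0.1], [0.405, -0.282, 0.108], [0.405, -0.283, 0.111], [0.405, -0.285, 0.112], [0.402, -0.283, 0.105], [0.402, -0.283, 0.112], [0.
[... 966 characters left out ...]
s [ 0.4954 -0.2026  0.1156]
post 120 mec (0.49271824955940247, -0.20454023778438568) 0.017247240990400314 med pts [ 0.4917 -0.2037  0.1487]
toggle pts 32 [[0.397, -0.283, 0.12], [0.398, -0.288, 0.12], [0.401, -0.285, 0.122], [0.401, -0.282, 0.122], [0.401, -0.281, 0.12], [0.399, -0.279, 0.118], [0.4, -0.288, 0.119], [0.402, -0.286, 0.12], [0.403, -0.283, 0.121], [0.402, -0.281, 0.119], [0.401, -0.279, 0.116], [0.402, -0.289, 0.117]] [(-0.083, -0.086), (-0.081, -0.091), (-0.079, -0.088), (-0.078, -0.085), (-0.079, -0.084), (-0.081, -0.082), (-0.079, -0.091), (-0.078, -0.088), (-0.076, -0.086), (-0.077, -0.084), (-0.079, -0.082), (-0.077, -0.091)]
hold 109 [ 0.57146809 -0.14745297  0.10423591]
```

View pics/crop_top.png

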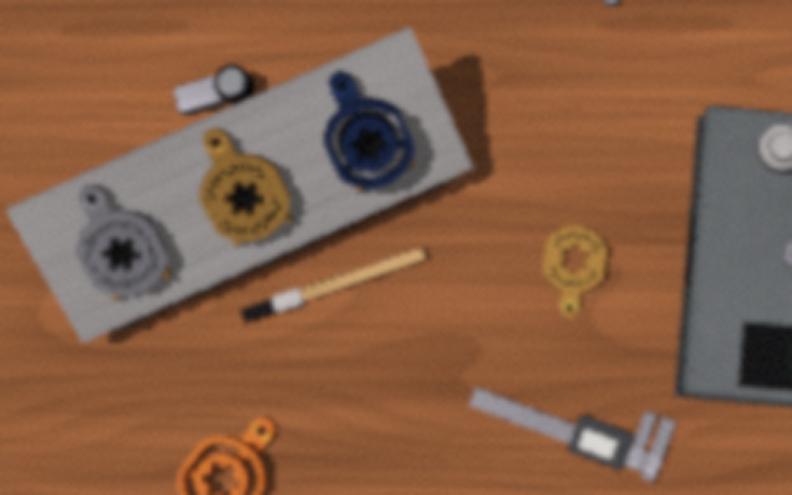

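View pics/crop_scene.png

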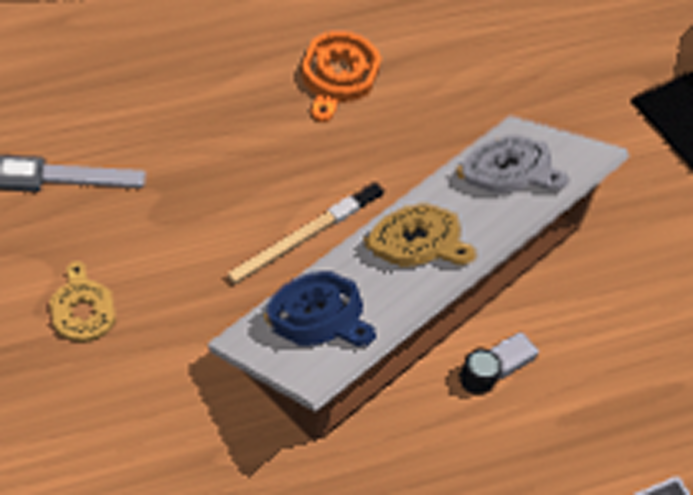

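The crop confirms it: the blue spacer, large brass and steel fine plates are all on the stand, and the look-alikes are on the desk. The stand yaw is about 24.2°, the shaker yaw about -5.2°. Next I'll look at the post.

View pics/sh_top.png

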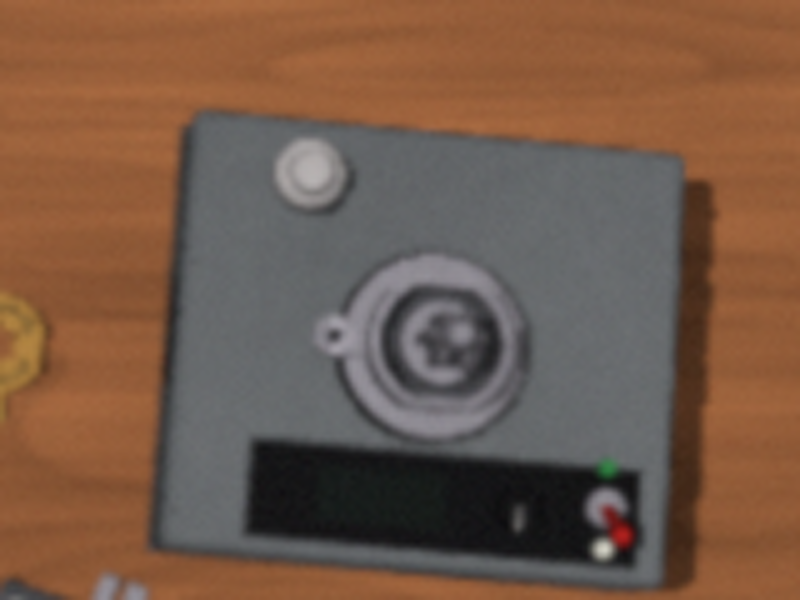

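View pics/sh_scene.png

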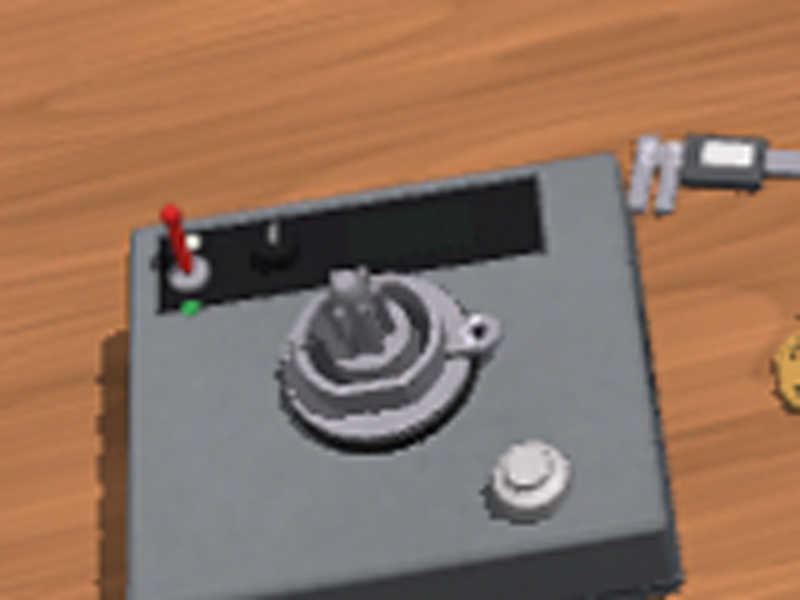

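```bash
python3 - <<'E'
from h import *
for n in("top","scene"):
    c=dict(np.load(n+"0.npz")); P=cloud(c)
    d=P[...,:2]-[.487,-.2045]; reg=np.hypot(d[...,0],d[...,1])<.025
    for lo,hi in((.155,.162),(.146,.153)):
        m=reg&(P[...,2]>lo)&(P[...,2]<hi); v,u=np.nonzero(m)
        z=(lo+hi)/2 
        print(n,lo,m.sum(),P[m].mean(0).round(4), "uv",u.mean().round(2),v.mean().round(2), onplane(c,[[u.mean(),v.mean()]],[0,0,P[m][:,2].mean()],np.array([0,0,1.])).round(4))
    v,u=np.nonzero(reg&(P[...,2]>.14));print(P[v,u][:,2].max())
    # predicted px of post top/pan for axis guess
    for g in((.487,-.2045),): print(proj(c,[[*g,.158],[*g,.115]]).round(1))
E
```

```text
top 0.155 28 [ 0.4861 -0.2058  0.1573] uv 356.89 206.75 [[ 0.4861 -0.2058  0.1573]]
top 0.146 42 [ 0.4864 -0.2048  0.1499] uv 355.74 206.9 [[ 0.4864 -0.2048  0.1499]]
0.1610432595149497
[[356.4 206.3]
 [352.4 208.1]]
scene 0.155 27 [ 0.4889 -0.2045  0.157 ] uv 138.48 176.26 [[ 0.489  -0.2045  0.157 ]]
scene 0.146 40 [ 0.4908 -0.2045  0.1494] uv 139.45 178.88 [[ 0.4908 -0.2045  0.1494]]
0.15970215332478022
[[138.3 175.3]
 [142.8 185.8]]
```

```bash
cat >> h.py <<'E'
TH=24.2; YS=-5.2
a_=np.radians(TH)
NN=np.array([-.5*np.cos(a_),-.5*np.sin(a_),np.cos(np.pi/6)])
EY=np.array([-np.sin(a_),np.cos(a_),0]); EX=np.cross(EY,NN)
def Rbay(s=1): return np.c_[-s*EX,s*EY,-NN]
def Rdown(jaw): # jaw dir angle deg
    j=np.radians(jaw); y=np.array([np.cos(j),np.sin(j),0]); z=np.array([0,0,-1.]); return np.c_[np.cross(y,z),y,z]
def pose():
    from cell import env
    o=env.get_obs(); return o,np.array(o["tool_pos"]),Ro.from_euler("xyz",o["tool_rot"],degrees=True).as_matrix()
def plan(tp,tR):
    o,p,R=pose(); rv=Ro.from_matrix(R.T@tR).as_rotvec(); d=np.asarray(tp)-p
    print("t",round(float(o["time_s"]),2),"p",p.round(4),"F",np.round(o["force"],1),"M",np.round(o["wrist_torque"],2),"w",round(float(o["grip_width"]),4),"q",np.round(o["qpos"],0))
    print("rot frac",(rv/.5).round(3),"deg",np.degrees(np.linalg.norm(rv)).round(1),"| shift now mm",(R.T@d*1000).round(1),"| after rot mm",(tR.T@d*1000).round(1),"dist",(np.linalg.norm(d)*1000).round(1))
FINE=np.array([.4971,.330,.067]);COARSE=np.array([.5371,.2393,.0668]);SPACER=np.array([.5756,.147,.072]);POST=np.array([.4875,-.205])
E
python3 -c "
from h import *
plan(FINE+.08*NN,Rbay())"
```

```text
t 0.1 p [0.2067 0.6157 0.2325] F [ 0.8 -0.1  0.6] M [ 0.07 -0.01  0.01] w 0.087 q [-71.  18.  -4.  83.   1.  79.  -3.]
rot frac [-0.394 -0.999 -1.457] deg 51.8 | shift now mm [-336.8 -205.5   96.7] | after rot mm [ -45.2 -379.7  137.2] dist 406.2
```

>>> servo_tool --moves "0 0 0 -.049 -.125 -.182 -1; 0 0 0 -.049 -.125 -.182 -1; 0 0 0 -.049 -.125 -.182 -1; 0 0 0 -.049 -.125 -.182 -1; 0 0 0 -.049 -.125 -.182 -1; 0 0 0 -.049 -.125 -.182 -1; 0 0 0 -.049 -.125 -.182 -1; 0 0 0 -.049 -.125 -.182 -1; -.0045 -.038 .0137 0 0 0 -1; -.0045 -.038 .0137 0 0 0 -1; -.0045 -.038 .0137 0 0 0 -1; -.0045 -.038 .0137 0 0 0 -1; -.0045 -.038 .0137 0 0 0 -1; -.0045 -.038 .0137 0 0 0 -1; -.0045 -.038 .0137 0 0 0 -1; -.0045 -.038 .0137 0 0 0 -1" --squeeze 25

```text
time_s: 1.43
tool_pos: [0.4157, 0.3823, 0.1519]
tool_rot: [-179.1, 31.0, -151.8]
force: [0.9, 0.4, 0.6]
grip_width: 0.087
```

```bash
python3 -c "
from h import *
plan(FINE+.08*NN,Rbay())"
```

```text
t 1.43 p [0.4157 0.3823 0.1519] F [0.9 0.4 0.6] M [-0.14  0.52  0.01] w 0.087 q [-64.  -7.   9. 127.  27.  35.  45.]
rot frac [0.039 0.036 0.12 ] deg 3.8 | shift now mm [  2.  -81.5  18.3] | after rot mm [ -3.3 -81.1  19.9] dist 83.5
```

>>> servo_tool --moves "-.001 -.040 .009 .019 .018 .06 -1; -.001 -.040 .010 .019 .018 .06 -1; 0 0 0 0 0 0 -1"

```text
time_s: 1.68
tool_pos: [0.4647, 0.3059, 0.1342]
tool_rot: [-179.9, 29.7, -156.6]
force: [0.1, 0.2, -0.9]
grip_width: 0.0874
```

```bash
python3 - <<'E'
from h import *
plan(FINE+.08*NN,Rbay())
from cell import env
for n in("scene","top"):
    c=env.read_camera(n); np.savez(n+"1.npz",**c)
    u,v=proj(c,FINE)[0].astype(int); im=c["img"][max(0,v-60):v+60,max(0,u-70):u+70,::-1]
    cv2.imwrite(f"pics/{n}1.png",cv2.resize(im,None,fx=4,fy=4,interpolation=cv2.INTER_CUBIC))
E
```

```text
t 1.68 p [0.4647 0.3059 0.1342] F [ 0.1  0.2 -0.9] M [-0.15  0.58  0.01] w 0.0874 q [-60.  -8.  17. 129.  22.  32.  55.]
rot frac [-0.017 -0.011 -0.024] deg 0.9 | shift now mm [-0.4  8.7 -2.2] | after rot mm [-0.5  8.7 -2.1] dist 8.9
```

View pics/scene1.png

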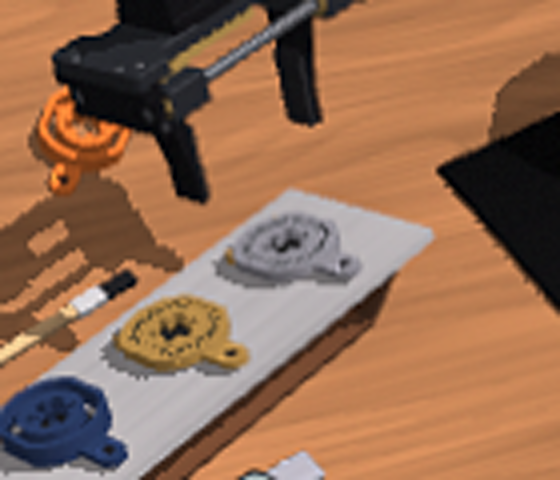

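>>> servo_tool --moves "0 .0087 0 -.017 -.011 -.024 -1; 0 0 .020 0 0 0 -1; 0 0 .020 0 0 0 -1; 0 0 .014 0 0 0 -1; 0 0 0 0 0 0 -1"

```text
time_s: 2.2
tool_pos: [0.479, 0.3447, 0.0907]
tool_rot: [179.5, 30.6, -154.5]
force: [-0.9, -1.3, 0.1]
grip_width: 0.0867
```

```bash
python3 - <<'E'
from h import *
plan(FINE+.0015*NN,Rbay())
from cell import env
for n in("scene","top"):
    c=env.read_camera(n); np.savez(n+"1.npz",**c)
    u,v=proj(c,FINE)[0].astype(int); im=c["img"][max(0,v-60):v+60,max(0,u-70):u+70,::-1]
    cv2.imwrite(f"pics/{n}2.png",cv2.resize(im,None,fx=4,fy=4,interpolation=cv2.INTER_CUBIC))
E
```

```text
t 2.2 p [0.479  0.3447 0.0907] F [-0.9 -1.3  0.1] M [-0.16  0.63 -0.01] w 0.0867 q [-60.   1.  17. 128.  21.  24.  55.]
rot frac [0.04  0.021 0.041] deg 1.7 | shift now mm [  3.5 -21.2  23.8] | after rot mm [  2.8 -20.8  24.3] dist 32.1
```

View pics/scene2.png

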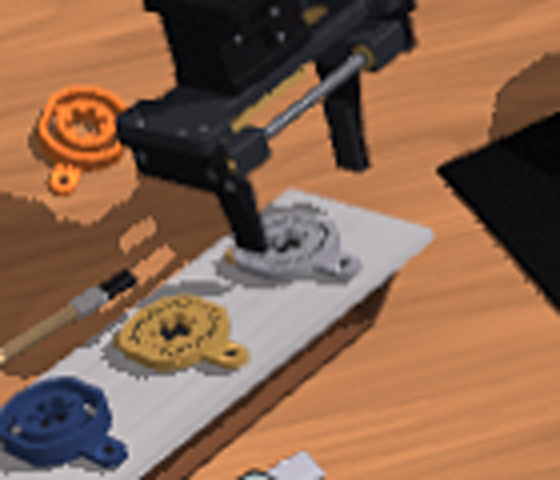

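>>> servo_tool --moves ".0015 -.008 0 .02 .01 .02 -1; .0012 -.006 0 .02 .01 .02 -1; 0 -.003 0 0 0 0 -1; 0 0 0 0 0 0 -1; 0 0 0 0 0 0 -1"

```text
time_s: 2.72
tool_pos: [0.4836, 0.3298, 0.0948]
tool_rot: [179.8, 30.3, -155.8]
force: [-0.3, 0.5, 0.6]
grip_width: 0.0869
```

```bash
python3 - <<'E'
from h import *
plan(FINE+.0015*NN,Rbay())
E
```

```text
t 2.72 p [0.4836 0.3298 0.0948] F [-0.3  0.5  0.6] M [-0.16  0.63 -0.05] w 0.0869 q [-60.  -0.  17. 128.  22.  25.  54.]
rot frac [0.006 0.011 0.   ] deg 0.4 | shift now mm [ 3.3 -5.5 28.7] | after rot mm [ 3.2 -5.4 28.8] dist 29.4
```

>>> servo_tool --moves ".0033 -.005 0 0 0 0 -1; 0 0 .005 0 0 0 -1; 0 0 .009 0 0 0 -1; 0 0 .006 0 0 0 -1; 0 0 .003 0 0 0 -1; 0 0 0 0 0 0 -1; 0 0 0 0 0 0 -1"

```text
time_s: 3.3
tool_pos: [0.4951, 0.3284, 0.0712]
tool_rot: [179.8, 30.4, -155.9]
force: [-0.2, 0.0, -0.6]
grip_width: 0.0868
```

```bash
python3 - <<'E'
from h import *
plan(FINE+.0015*NN,Rbay())
from cell import env
for n in("scene","top"):
    c=env.read_camera(n); np.savez(n+"1.npz",**c)
    u,v=proj(c,FINE)[0].astype(int); im=c["img"][max(0,v-50):v+50,max(0,u-50):u+50,::-1]
    cv2.imwrite(f"pics/{n}3.png",cv2.resize(im,None,fx=5,fy=5,interpolation=cv2.INTER_CUBIC))
a=np.hstack([cv2.resize(cv2.imread(f"pics/{n}3.png"),(400,400)) for n in("scene","top")]); cv2.imwrite("pics/j3.png",a)
E
```

```text
t 3.3 p [0.4951 0.3284 0.0712] F [-0.2  0.  -0.6] M [-0.25  0.56 -0.03] w 0.0868 q [-59.   3.  18. 128.  21.  21.  56.]
rot frac [ 0.006  0.012 -0.002] deg 0.4 | shift now mm [-0.   0.6  3.4] | after rot mm [-0.   0.6  3.4] dist 3.5
```

View pics/j3.png

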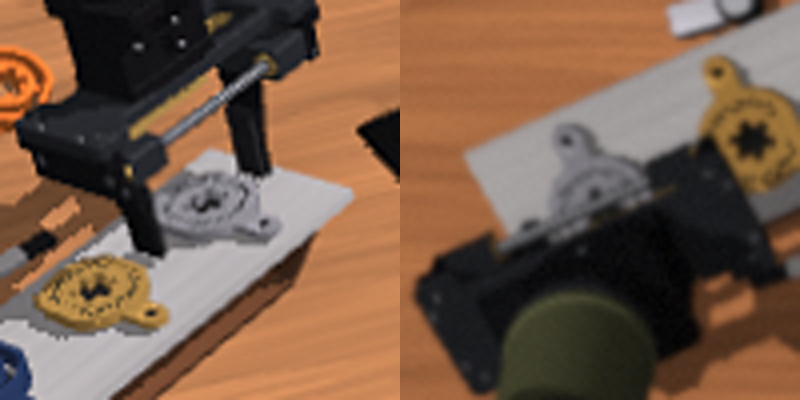

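The fingers straddle the fine plate at scene crop (205,195). I'll go down the last 3 mm and close.

>>> servo_tool --moves "0 0 .003 0 0 0 -1; 0 0 .0012 0 0 0 -1; 0 0 0 0 0 0 -1; 0 0 0 0 0 0 1; 0 0 0 0 0 0 1; 0 0 0 0 0 0 1; 0 0 0 0 0 0 1; 0 0 0 0 0 0 1; 0 0 0 0 0 0 1" --squeeze 25

```text
time_s: 4.15
tool_pos: [0.4973, 0.3311, 0.0691]
tool_rot: [179.6, 30.5, -155.9]
force: [0.5, 0.7, -0.8]
grip_width: 0.0595
```

```bash
python3 - <<'E'
from h import *
plan(FINE+.0015*NN,Rbay())
E
```

```text
t 4.15 p [0.4973 0.3311 0.0691] F [ 0.5  0.7 -0.8] M [0.06 0.53 0.06] w 0.0595 q [-59.   4.  18. 128.  20.  20.  56.]
rot frac [ 0.012  0.019 -0.002] deg 0.6 | shift now mm [ 1.6 -1.  -0. ] | after rot mm [ 1.6 -0.9 -0. ] dist 1.9
```

>>> servo_tool --moves "0 0 -.005 0 0 0 1; 0 0 -.012 0 0 0 1; 0 0 -.02 0 0 0 1; 0 0 -.025 0 0 0 1; -.005 0 -.030 0 0 0 1; -.008 0 -.030 0 0 0 1; -.008 0 -.03 0 0 0 1; -.004 0 -.015 0 0 0 1; 0 0 -.006 0 0 0 1; 0 0 0 0 0 0 1"

```text
time_s: 4.98
tool_pos: [0.4313, 0.2956, 0.2296]
tool_rot: [-179.5, 29.3, -155.7]
force: [0.3, -0.9, -1.1]
grip_width: 0.0596
```

```bash
python3 - <<'E'
from h import *
plan(np.r_[POST,.22],Rdown(-5.2))
from cell import env
c=env.read_camera("scene"); cv2.imwrite("pics/s4.png",c["img"][:,:,::-1])
E
```

```text
t 4.98 p [0.4313 0.2956 0.2296] F [ 0.3 -0.9 -1.1] M [-0.24  0.61 -0.03] w 0.0596 q [-48. -17.   3. 125.  16.  46.  61.]
rot frac [1.051 0.638 4.061] deg 121.6 | shift now mm [ 139.9 -479.9  -62.9] | after rot mm [-493.5  101.4    9.6] dist 503.9
```

View pics/s4.png

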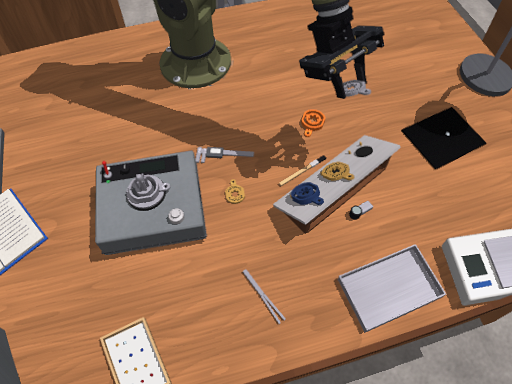

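```bash
python3 - <<'E'
from h import *
plan([.47,.27,.25],Rdown(114.2))
E
```

```text
t 5.03 p [0.4312 0.2955 0.229 ] F [ 0.2  0.2 -1.1] M [-0.2   0.63 -0.02] w 0.0595 q [-49. -17.   4. 125.  16.  46.  61.]
rot frac [-1.700e-02  1.021e+00 -1.000e-03] deg 29.3 | shift now mm [-32.  -39.3  -5.8] | after rot mm [-25.  -39.2 -21. ] dist 51.0
```

>>> servo_tool --moves "-.006 -.006 0 0 .1 0 1; -.007 -.008 -.001 0 .2 0 1; -.007 -.008 -.003 0 .24 0 1; -.006 -.008 -.004 0 .24 0 1; -.005 -.008 -.005 0 .15 0 1; 0 -.003 -.003 0 .07 0 1; 0 0 0 0 .02 0 1; 0 0 0 0 0 0 1"

```text
time_s: 5.7
tool_pos: [0.4687, 0.2619, 0.251]
tool_rot: [-178.8, -1.6, -156.0]
force: [0.0, 0.6, -0.8]
grip_width: 0.0601
```

```bash
python3 - <<'E'
from h import *
plan(np.r_[POST,.22],Rdown(-5.2))
E
```

```text
t 5.7 p [0.4687 0.2619 0.251 ] F [ 0.   0.6 -0.8] M [ 0.09  0.04 -0.02] w 0.0601 q [-48.   5.  16.  97.  -1.  80.  83.]
rot frac [-0.083  0.009  4.162] deg 119.3 | shift now mm [ 172.  -433.2   44.8] | after rot mm [-463.3   61.1   31. ] dist 468.3
```

>>> servo_tool --moves "0 0 0 0 0 .1 1; 0 0 0 0 0 .2 1; 0 0 0 -.01 0 .25 1; 0 0 0 -.01 0 .25 1; 0 0 0 -.01 0 .25 1; 0 0 0 -.01 0 .25 1; 0 0 0 -.01 0 .25 1; 0 0 0 -.01 0 .25 1; 0 0 0 -.01 0 .25 1; 0 0 0 -.01 0 .25 1; 0 0 0 0 0 .25 1; 0 0 0 0 0 .25 1; 0 0 0 0 0 .25 1; 0 0 0 0 0 .25 1; 0 0 0 0 0 .25 1; 0 0 0 0 0 .25 1; 0 0 0 0 0 .25 1; 0 0 0 0 0 .2 1; 0 0 0 0 0 .1 1; 0 0 0 0 0 0 1"

```text
time_s: 7.37
tool_pos: [0.4402, 0.2607, 0.2403]
tool_rot: [-179.9, -0.0, 78.7]
force: [0.4, 0.2, -0.5]
grip_width: 0.0595
```

```bash
python3 - <<'E'
from h import *
plan(np.r_[POST,.22],Rdown(-5.2))
E
```

```text
t 7.37 p [0.4402 0.2607 0.2403] F [ 0.4  0.2 -0.5] M [-0.15  0.04  0.07] w 0.0595 q [-52.   1.  19. 103.  -0.  77. -45.]
rot frac [-0.002 -0.001 -0.215] deg 6.1 | shift now mm [-447.3  138.    20. ] | after rot mm [-459.5   89.3   20.3] dist 468.6
```

>>> servo_tool --moves "-.015 .003 0 0 0 -.1 1; -.03 .006 0 0 0 -.08 1; -.04 .008 0 0 0 -.03 1; -.04 .008 0 0 0 0 1; -.04 .008 0 0 0 0 1; -.04 .008 0 0 0 0 1; -.04 .008 0 0 0 0 1; -.04 .008 0 0 0 0 1; -.04 .008 0 0 0 0 1; -.035 .006 0 0 0 0 1; -.025 .004 0 0 0 0 1; -.015 .002 0 0 0 0 1; -.006 0 0 0 0 0 1; 0 0 0 0 0 0 1; 0 0 0 0 0 0 1"

```text
time_s: 8.62
tool_pos: [0.473, -0.1594, 0.2324]
tool_rot: [179.6, -0.5, 87.6]
force: [-1.1, 0.2, -0.2]
grip_width: 0.0597
```

```bash
python3 - <<'E'
from h import *
plan(np.r_[POST,.22],Rdown(-5.2))
E
```

```text
t 8.62 p [ 0.473  -0.1594  0.2324] F [-1.1  0.2 -0.2] M [-0.07  0.08  0.03] w 0.0597 q [-31.  -2.  47. 106.   1.  75.  13.]
rot frac [ 0.012 -0.019  0.098] deg 2.9 | shift now mm [-45.1  16.3  12.1] | after rot mm [-44.1  18.6  12.4] dist 49.5
```

>>> servo_tool --moves "-.012 .005 .002 .006 -.01 .05 1; -.014 .006 .003 .006 -.01 .04 1; -.010 .004 .003 0 0 0 1; -.005 .002 .001 0 0 0 1; 0 0 0 0 0 0 1; 0 0 0 0 0 0 1"

```text
time_s: 9.12
tool_pos: [0.4888, -0.1893, 0.2212]
tool_rot: [-179.9, -0.4, 86.1]
force: [0.1, -0.2, -0.3]
grip_width: 0.0598
```

```bash
python3 - <<'E'
from h import *
plan(np.r_[POST,.195],Rdown(-5.2))
from cell import env
for n in("scene","top"):
    c=env.read_camera(n); np.savez(n+"5.npz",**c)
    u,v=proj(c,np.r_[POST,.17])[0].astype(int); im=c["img"][max(0,v-50):v+50,max(0,u-50):u+50,::-1]
    cv2.imwrite(f"pics/{n}5.png",cv2.resize(im,(400,400),interpolation=cv2.INTER_CUBIC))
cv2.imwrite("pics/j5.png",np.hstack([cv2.imread(f"pics/{n}5.png") for n in("scene","top")]))
E
```

```text
t 9.12 p [ 0.4888 -0.1893  0.2212] F [ 0.1 -0.2 -0.3] M [-0.07  0.07 -0.02] w 0.0598 q [-28.   4.  49. 103.  -3.  75.  18.]
rot frac [-0.004 -0.014  0.046] deg 1.4 | shift now mm [-16.   -0.1  26.1] | after rot mm [-15.8   0.2  26.2] dist 30.6
```

View pics/j5.png

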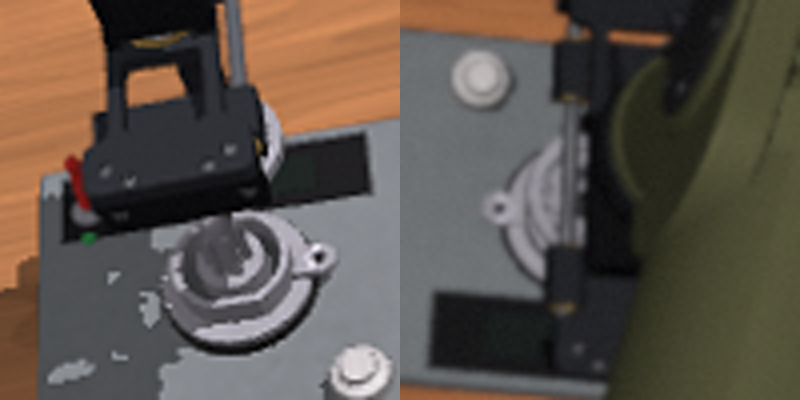

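>>> servo_tool --moves "-.006 0 .004 0 -.014 .02 1; -.006 0 .008 0 0 .02 1; -.004 0 .010 0 0 0 1; -.002 0 .009 0 0 0 1; 0 0 .006 0 0 0 1; 0 0 .003 0 0 0 1; 0 0 0 0 0 0 1; 0 0 0 0 0 0 1"

```text
time_s: 9.88
tool_pos: [0.4861, -0.2072, 0.176]
tool_rot: [-179.8, -0.1, 85.0]
force: [-0.6, 0.5, -1.1]
grip_width: 0.0598
```

```bash
python3 - <<'E'
from h import *
plan(np.r_[POST+[0,-.0016],.176],Rdown(-5.2))
from cell import env
c=env.read_camera("scene"); np.savez("scene6.npz",**c)
u,v=proj(c,np.r_[POST,.17])[0].astype(int); im=c["img"][max(0,v-60):v+60,max(0,u-60):u+60,::-1]
cv2.imwrite("pics/s6.png",cv2.resize(im,(600,600),interpolation=cv2.INTER_CUBIC)); print(u,v)
E
```

```text
t 9.88 p [ 0.4861 -0.2072  0.176 ] F [-0.6  0.5 -1.1] M [-0.12  0.07 -0.01] w 0.0598 q [-26.   7.  50. 106.  -6.  70.  21.]
rot frac [-0.007 -0.002  0.006] deg 0.3 | shift now mm [ 0.7  1.4 -0. ] | after rot mm [ 0.7  1.4 -0. ] dist 1.6
136 172
```

View pics/s6.png

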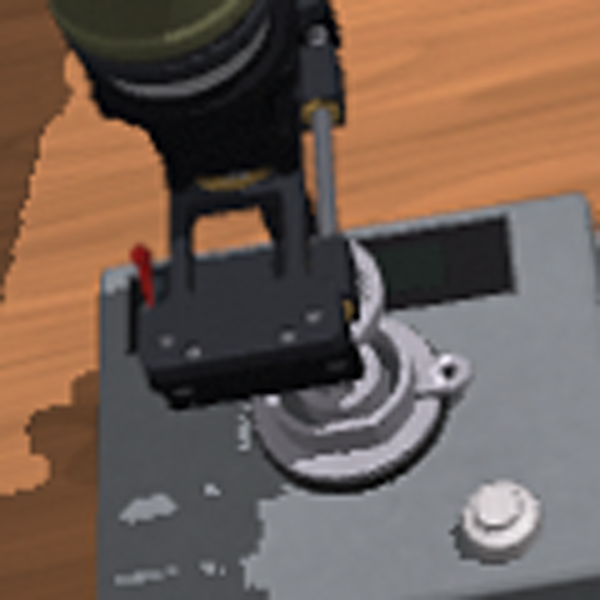

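```bash
python3 - <<'E'
from h import *
c=dict(np.load("scene6.npz")); P=cloud(c)
m=(abs(P[...,2]-.171)<.007)&(abs(P[...,0]-.487)<.045)&(P[...,1]>-.2)&(P[...,1]<-.14)
sat=c["img"].max(2).astype(int)-c["img"].min(2); m&=(c["img"].min(2)>60)
print(m.sum(), np.percentile(P[m][:,2],[5,25,50,75,95]).round(4))
v,u=np.nonzero(m)
# rightmost px per row
for r in np.unique(v):
    uu=u[v==r].max(); W=onplane(c,[[uu+.5,r]],[0,0,.1745],np.array([0,0,1.]))[0]; 
    dx=W[0]-.4875; print(r,uu,P[r,uu].round(4),W.round(4),"yc",(W[1]-np.sqrt(max(0,.033**2-dx**2))).round(4))
E
```

```text
89 [0.1681 0.1722 0.1731 0.1746 0.1764]
159 145 [ 0.4616 -0.1823  0.1751] [ 0.4615 -0.1813  0.1745] yc -0.2015
160 146 [ 0.463  -0.1808  0.1727] [ 0.4647 -0.1796  0.1745] yc -0.2034
161 148 [ 0.4679 -0.1768  0.1741] [ 0.4686 -0.1757  0.1745] yc -0.2028
162 149 [ 0.4698 -0.1753  0.1723] [ 0.4718 -0.174   0.1745] yc -0.2031
163 149 [ 0.4742 -0.1754  0.1747] [ 0.4744 -0.1744  0.1745] yc -0.2047
164 150 [ 0.4776 -0.1737  0.1749] [ 0.4776 -0.1727  0.1745] yc -0.2042
165 151 [ 0.481  -0.172   0.1752] [ 0.4808 -0.171   0.1745] yc -0.2033
166 151 [ 0.4818 -0.1726  0.1728] [ 0.4834 -0.1714  0.1745] yc -0.2042
167 151 [ 0.4854 -0.1729  0.1742] [ 0.4859 -0.1718  0.1745] yc -0.2048
168 152 [ 0.4845 -0.1718  0.1687] [ 0.4891 -0.1701  0.1745] yc -0.2031
169 152 [ 0.488  -0.172   0.1699] [ 0.4916 -0.1705  0.1745] yc -0.2033
170 152 [ 0.4919 -0.1722  0.1718] [ 0.4942 -0.1709  0.1745] yc -0.2032
171 152 [ 0.4937 -0.1727  0.1707] [ 0.4967 -0.1713  0.1745] yc -0.203
172 152 [ 0.496  -0.1731  0.1705] [ 0.4992 -0.1717  0.1745] yc -0.2025
173 152 [ 0.4966 -0.1738  0.1677] [ 0.5018 -0.1721  0.1745] yc -0.2018
174 152 [ 0.5001 -0.174   0.1692] [ 0.5043 -0.1724  0.1745] yc -0.2009
175 151 [ 0.5026 -0.1764  0.17  ] [ 0.5062 -0.1749  0.1745] yc -0.2021
176 151 [ 0.5023 -0.1772  0.1659] [ 0.5087 -0.1752  0.1745] yc -0.2006
177 150 [ 0.5075 -0.1791  0.1706] [ 0.5106 -0.1777  0.1745] yc -0.2013
178 150 [ 0.5078 -0.1798  0.1675] [ 0.513  -0.178   0.1745] yc -0.1989
179 149 [ 0.5097 -0.1823  0.1675] [ 0.5149 -0.1804  0.1745] yc -0.1988
180 148 [ 0.5105 -0.1849  0.1659] [ 0.5168 -0.1828  0.1745] yc -0.198
```

>>> servo_tool --moves "-.0008 .0012 .002 0 0 0 1; 0 0 .003 0 0 0 1; 0 0 .004 0 0 0 1; 0 0 .003 0 0 0 1; 0 0 .002 0 0 0 1; 0 0 0 0 0 0 1; 0 0 0 0 0 0 1"

```text
time_s: 10.52
tool_pos: [0.4885, -0.2077, 0.1617]
tool_rot: [-179.9, -0.1, 85.0]
force: [-0.1, 0.2, -1.0]
grip_width: 0.0597
```

```bash
python3 - <<'E'
from h import *
plan(np.r_[POST+[0,-.003],.1245],Rdown(-5.2))
E
```

```text
t 10.52 p [ 0.4885 -0.2077  0.1617] F [-0.1  0.2 -1. ] M [-0.1   0.07  0.03] w 0.0597 q [-26.   9.  50. 107.  -7.  68.  22.]
rot frac [-0.002 -0.002  0.009] deg 0.3 | shift now mm [-0.4 -0.9 37.2] | after rot mm [-0.4 -1.  37.2] dist 37.2
```

>>> servo_tool --moves "-.0004 -.0009 .002 0 0 0 1; 0 0 .002 0 0 0 1; 0 0 .002 0 0 0 1; 0 0 .001 0 0 0 1; 0 0 0 0 0 0 1"

```text
time_s: 10.93
tool_pos: [0.4876, -0.208, 0.1542]
tool_rot: [-180.0, -0.1, 85.0]
force: [0.7, 0.1, -0.4]
grip_width: 0.0593
```

```bash
python3 - <<'E'
from h import *
plan(np.r_[POST+[0,-.003],.1245],Rdown(-5.2))
E
```

```text
t 10.93 p [ 0.4876 -0.208   0.1542] F [ 0.7  0.1 -0.4] M [-0.07  0.05  0.  ] w 0.0593 q [-26.   9.  50. 107.  -8.  67.  22.]
rot frac [-0.001 -0.003  0.009] deg 0.3 | shift now mm [-0.  -0.1 29.7] | after rot mm [-0.  -0.1 29.7] dist 29.7
```

>>> servo_tool --moves "0 0 .003 0 0 0 1; 0 0 .004 0 0 0 1; 0 0 .004 0 0 0 1; 0 0 .004 0 0 0 1; 0 0 .003 0 0 0 1; 0 0 .002 0 0 0 1; 0 0 0 0 0 0 1; 0 0 0 0 0 0 1"

```text
time_s: 11.6
tool_pos: [0.4873, -0.2078, 0.1315]
tool_rot: [-179.9, -0.1, 85.1]
force: [-0.1, -0.4, -0.9]
grip_width: 0.0596
```

```bash
python3 - <<'E'
from h import *
plan(np.r_[POST+[0,-.003],.1245],Rdown(-5.2))
E
```

```text
t 11.6 p [ 0.4873 -0.2078  0.1315] F [-0.1 -0.4 -0.9] M [-0.13 -0.05  0.02] w 0.0596 q [-25.  11.  50. 109.  -9.  65.  24.]
rot frac [-0.003 -0.003  0.009] deg 0.3 | shift now mm [-0.2  0.3  7. ] | after rot mm [-0.2  0.3  7. ] dist 7.0
```

Sliding down freely, with no contact force so far.

>>> servo_tool --moves "0 0 .002 0 0 0 1; 0 0 .002 0 0 0 1; 0 0 .002 0 0 0 1; 0 0 .001 0 0 0 1; 0 0 .001 0 0 0 1; 0 0 0 0 0 0 1"

```text
time_s: 12.1
tool_pos: [0.4877, -0.208, 0.1248]
tool_rot: [-180.0, -0.1, 85.1]
force: [-0.3, -1.1, -2.2]
grip_width: 0.0591
```

```bash
python3 - <<'E'
from h import *
plan(np.r_[POST+[0,-.003],.1245],Rdown(-5.2))
E
```

```text
t 12.1 p [ 0.4877 -0.208   0.1248] F [-0.3 -1.1 -2.2] M [-0.18  0.02  0.  ] w 0.0591 q [-25.  11.  50. 109. -10.  64.  24.]
rot frac [-0.002 -0.005  0.009] deg 0.3 | shift now mm [ 0.  -0.2  0.3] | after rot mm [ 0.  -0.2  0.3] dist 0.3
```

>>> servo_tool --moves "0 0 .001 0 0 0 1; 0 0 0 0 0 0 -.7; 0 0 0 0 0 0 -.7; 0 0 0 0 0 0 -.7; 0 0 -.003 0 0 0 -.7; 0 0 -.01 0 0 0 -.7; 0 0 -.02 0 0 0 -.7; 0 0 -.03 0 0 0 -.7; 0 0 -.03 0 0 0 -.7; .02 0 -.025 0 0 0 -.7; .03 0 -.01 0 0 0 -.7; .03 0 -.005 0 0 0 -.7; .03 0 0 0 0 0 -.7; .015 0 0 0 0 0 -1; 0 0 0 0 0 0 -1"

```text
time_s: 13.35
tool_pos: [0.4998, -0.0834, 0.2716]
tool_rot: [179.6, -0.2, 84.4]
force: [0.9, 0.3, -0.2]
grip_width: 0.0808
```

```bash
cat > look.py <<'E'
from h import *
from cell import env
import sys
def look(tag,pt,half=50,names=("scene","top")):
    ims=[]
    for n in names:
        c=env.read_camera(n); np.savez(n+tag+".npz",**c)
        u,v=proj(c,pt)[0].astype(int); u=max(half,min(511-half,u)); v=max(half,min(383-half,v))
        ims.append(cv2.resize(c["img"][v-half:v+half,u-half:u+half,::-1],(400,400),interpolation=cv2.INTER_CUBIC))
    cv2.imwrite(f"pics/j{tag}.png",np.hstack(ims))
E
python3 - <<'E'
from look import *
look("7",np.r_[POST,.12])
plan(SPACER+.08*NN,Rbay(-1))
E
```

```text
t 13.45 p [ 0.4992 -0.0871  0.2712] F [-1.6 -0.8 -0.4] M [-0.14  0.12 -0.01] w 0.0846 q [-37.  -2.  43. 101.   1.  80.   0.]
rot frac [-0.536  0.94   2.047] deg 66.3 | shift now mm [220.5  16.7 130.2] | after rot mm [  43.9 -182.2  175.3] dist 256.6
```

View pics/j7.png

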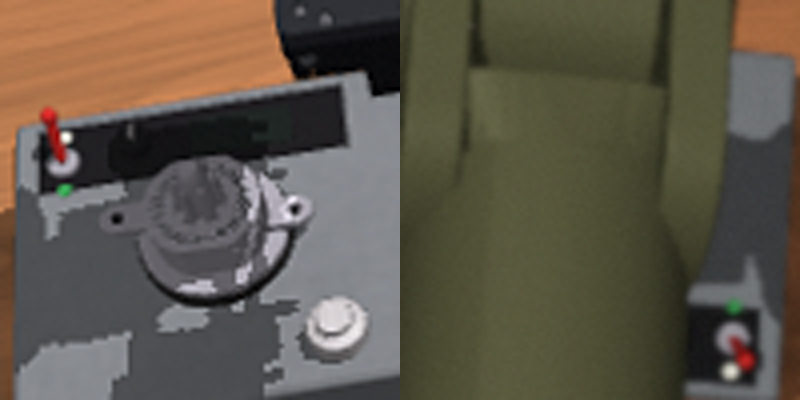

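```bash
python3 - <<'E'
from h import *
c=dict(np.load("scene7.npz")); P=cloud(c)
d=P[...,:2]-[.489,-.2045]; r=np.hypot(d[...,0],d[...,1]); m=(r>.016)&(r<.03)&(P[...,2]>.117)&(P[...,2]<.14)
q=P[m]; print(m.sum(),np.median(q[:,2])); A=np.c_[q[:,:2]-[.489,-.2045],np.ones(len(q))]; s=np.linalg.lstsq(A,q[:,2],rcond=None)[0]; print("slope",s)
a=np.degrees(np.arctan2(d[...,1],d[...,0])); m=(r>.04)&(r<.06)&(abs(a+95)<40)&(P[...,2]>.105); q=P[m]; t=q[:,:2].mean(0)-[.489,-.2045]; print("tab ang",np.degrees(np.arctan2(t[1],t[0])),np.median(q[:,2]))
E
```

```text
298 0.1219932686823042
slope [-0.00166217  0.00277814  0.12210128]
tab ang -96.503832727269 0.11956371914226255
```

>>> servo_tool --moves ".015 0 .004 0 0 0 -1; .03 .003 .008 0 0 0 -1; .038 .003 .012 0 0 0 -1; .038 .003 .014 0 0 0 -1; .038 .003 .014 0 0 0 -1; .03 .002 .012 0 0 0 -1; .015 0 .008 0 0 0 -1; .006 0 .003 0 0 0 -1; 0 0 0 0 0 0 -1; 0 0 0 -.06 .10 .22 -1; 0 0 0 -.06 .10 .22 -1; 0 0 0 -.06 .10 .22 -1; 0 0 0 -.06 .10 .22 -1; 0 0 0 -.06 .10 .22 -1; 0 0 0 -.06 .10 .22 -1; 0 0 0 -.06 .10 .22 -1; 0 0 0 -.04 .08 .15 -1; 0 0 0 -.02 .04 .1 -1; 0 0 0 0 0 0 -1"

```text
time_s: 15.03
tool_pos: [0.5463, 0.0685, 0.2005]
tool_rot: [176.8, -26.9, 28.6]
force: [-0.2, -0.8, -1.0]
grip_width: 0.0868
```

```bash
python3 - <<'E'
from h import *
plan(SPACER+.06*NN,Rbay(-1))
E
```

```text
t 15.03 p [0.5463 0.0685 0.2005] F [-0.2 -0.8 -1. ] M [-0.28  0.65 -0.02] w 0.0868 q [-40. -14.  31. 123.   1.  42. -71.]
rot frac [0.038 0.104 0.14 ] deg 5.1 | shift now mm [ -4.8 -61.8  80.1] | after rot mm [-13.2 -59.6  80.8] dist 101.2
```

>>> servo_tool --moves "0 -.01 .008 .02 .05 .07 -1; -.003 -.016 .016 .02 .05 .07 -1; -.003 -.016 .018 0 0 0 -1; -.004 -.010 .016 0 0 0 -1; -.002 -.005 .010 0 0 0 -1; 0 -.002 .005 0 0 0 -1; 0 0 0 0 0 0 -1; 0 0 0 0 0 0 -1"

```text
time_s: 15.7
tool_pos: [0.5514, 0.1147, 0.1348]
tool_rot: [179.8, -30.4, 23.2]
force: [0.2, 0.1, -0.8]
grip_width: 0.0868
```

```bash
python3 - <<'E'
from look import *
plan(SPACER+.0015*NN,Rbay(-1))
look("8",SPACER)
E
```

```text
t 15.7 p [0.5514 0.1147 0.1348] F [ 0.2  0.1 -0.8] M [-0.27  0.59 -0.01] w 0.0868 q [-42.  -8.  30. 129.  -3.  29. -76.]
rot frac [ 0.026 -0.013 -0.029] deg 1.2 | shift now mm [ -1.6 -20.5  70.3] | after rot mm [ -0.8 -19.6  70.5] dist 73.2
```

View pics/j8.png

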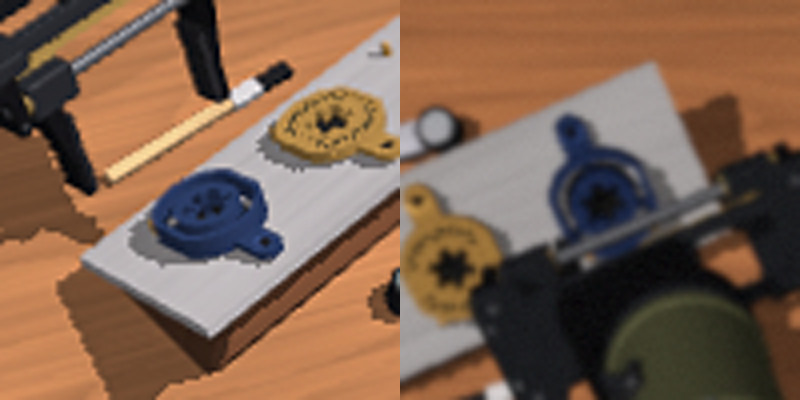

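>>> servo_tool --moves "-.001 -.008 .004 .02 -.01 -.02 -1; -.001 -.008 .010 0 0 0 -1; 0 -.003 .014 0 0 0 -1; 0 0 .014 0 0 0 -1; 0 0 .010 0 0 0 -1; 0 0 .005 0 0 0 -1; 0 0 .002 0 0 0 -1; 0 0 0 0 0 0 -1; 0 0 0 0 0 0 -1"

```text
time_s: 16.55
tool_pos: [0.5746, 0.1468, 0.0879]
tool_rot: [-179.9, -30.7, 24.1]
force: [0.1, -0.6, -0.1]
grip_width: 0.0875
```

```bash
python3 - <<'E'
from look import *
plan(SPACER-.002*NN,Rbay(-1))
look("9",SPACER)
E
```

```text
t 16.55 p [0.5746 0.1468 0.0879] F [ 0.1 -0.6 -0.1] M [-0.31  0.69  0.01] w 0.0875 q [-45.   1.  32. 128. -17.  22. -65.]
rot frac [-0.001 -0.026 -0.004] deg 0.7 | shift now mm [-7.3  0.2 16.2] | after rot mm [-7.1  0.2 16.2] dist 17.7
```

View pics/j9.png

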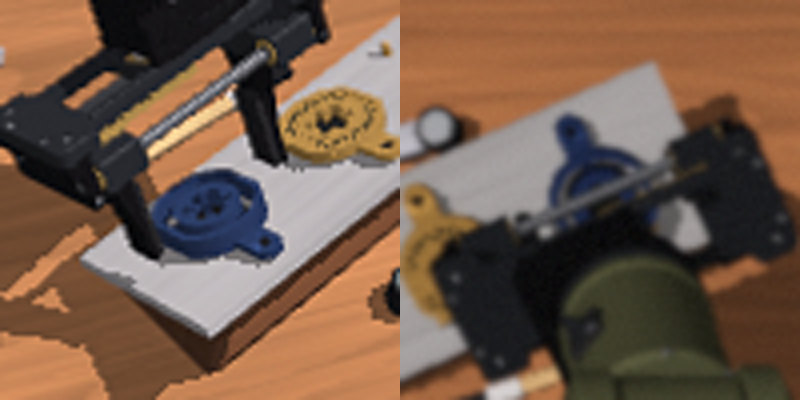

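Fingers are beside the blue ring, at scene (140,230) and (270,140). I'll correct x and descend.

>>> servo_tool --moves "-.004 0 .002 0 -.026 0 -1; -.003 0 .004 0 0 0 -1; -.001 0 .005 0 0 0 -1; 0 0 .003 0 0 0 -1; 0 0 .001 0 0 0 -1; 0 0 0 0 0 0 -1"

```text
time_s: 17.15
tool_pos: [0.5754, 0.147, 0.0715]
tool_rot: [-179.8, -30.1, 24.0]
force: [-0.3, 0.2, 0.4]
grip_width: 0.087
```

```bash
python3 - <<'E'
from look import *
plan(SPACER-.002*NN,Rbay(-1))
E
```

```text
t 17.15 p [0.5754 0.147  0.0715] F [-0.3  0.2  0.4] M [-0.28  0.61  0.02] w 0.087 q [-45.   3.  32. 128. -21.  21. -61.]
rot frac [-0.003 -0.004 -0.005] deg 0.2 | shift now mm [0.4 0.1 1.6] | after rot mm [0.4 0.1 1.6] dist 1.7
```

>>> servo_tool --moves "0 0 .0015 0 0 0 -1; 0 0 0 0 0 0 1; 0 0 0 0 0 0 1; 0 0 0 0 0 0 1; 0 0 0 0 0 0 1; 0 0 0 0 0 0 1; 0 0 0 0 0 0 1; 0 0 -.003 0 0 0 1; 0 0 -.01 0 0 0 1; 0 0 -.015 0 0 0 1; 0 0 -.02 0 0 0 1; .005 0 -.02 0 0 0 1; .008 0 -.02 0 -.08 0 1; .01 0 -.02 0 -.15 0 1; .01 0 -.01 0 -.2 0 1; .01 0 -.01 0 -.2 0 1; .01 0 -.01 0 -.2 0 1; .005 0 -.006 0 -.1 0 1; 0 0 0 0 0 0 1"

```text
time_s: 18.73
tool_pos: [0.5615, 0.1382, 0.2246]
tool_rot: [-179.9, -2.0, 23.8]
force: [0.8, 0.4, 0.7]
grip_width: 0.0596
```

```bash
python3 - <<'E'
from look import *
plan(np.r_[POST,.23],Rdown(-5.2))
look("10",pose()[1],70)
E
```

```text
t 18.73 p [0.5615 0.1382 0.2246] F [0.8 0.4 0.7] M [-0.08  0.17 -0.01] w 0.0596 q [-44.   9.  31.  97.  -5.  73. -78.]
rot frac [ 0.034 -0.063 -2.128] deg 61.0 | shift now mm [-206.   284.1  -12.8] | after rot mm [-348.5  -42.6   -5.4] dist 351.2
```

View pics/j10.png

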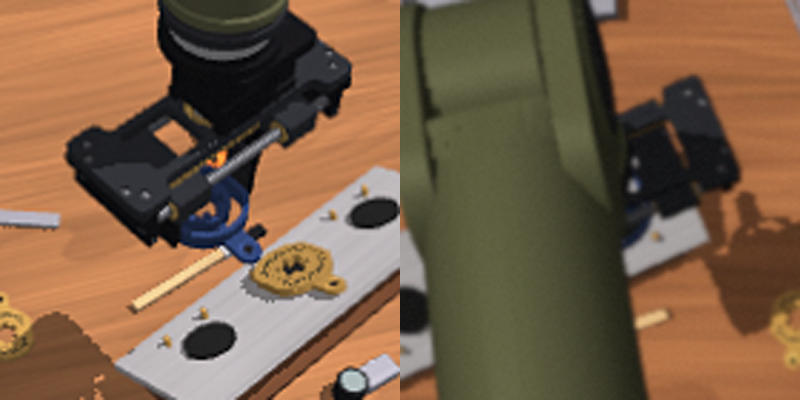

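>>> servo_tool --moves "0 0 0 0 -.01 -.12 1; 0 0 0 0 -.01 -.24 1; 0 0 0 .005 -.01 -.25 1; 0 0 0 .005 -.01 -.25 1; 0 0 0 .005 -.01 -.25 1; 0 0 0 .005 -.01 -.25 1; 0 0 0 .005 0 -.25 1; 0 0 0 0 0 -.25 1; 0 0 0 0 0 -.16 1; 0 0 0 0 0 -.05 1; -.015 -.002 0 0 0 0 1; -.03 -.004 0 0 0 0 1; -.04 -.005 0 0 0 0 1; -.04 -.005 0 0 0 0 1; -.04 -.005 0 0 0 0 1; -.04 -.005 0 0 0 0 1; -.035 -.004 0 0 0 0 1; -.025 -.003 0 0 0 0 1; -.012 -.001 0 0 0 0 1; 0 0 0 0 0 0 1"

```text
time_s: 20.5
tool_pos: [0.4539, -0.1659, 0.2024]
tool_rot: [-179.2, -0.7, 82.8]
force: [0.4, 0.4, -0.8]
grip_width: 0.0601
```

```bash
python3 - <<'E'
from look import *
plan(np.r_[POST,.2],Rdown(-5.2))
E
```

```text
t 20.5 p [ 0.4539 -0.1659  0.2024] F [ 0.4  0.4 -0.8] M [-0.08  0.09  0.  ] w 0.0601 q [-23.  -2.  40. 109.   1.  73.  10.]
rot frac [-0.028 -0.025 -0.07 ] deg 2.3 | shift now mm [-34.6  38.2   1.5] | after rot mm [-35.9  37.    2.4] dist 51.6
```

>>> servo_tool --moves "-.01 .01 0 -.01 -.01 -.03 1; -.012 .013 0 -.01 -.01 -.03 1; -.009 .009 .002 0 0 0 1; -.005 .005 .003 0 0 0 1; -.001 .001 .003 0 0 0 1; 0 0 0 0 0 0 1; 0 0 0 0 0 0 1"

```text
time_s: 21.08
tool_pos: [0.4796, -0.2061, 0.189]
tool_rot: [-179.6, -0.7, 84.1]
force: [0.9, 0.3, -0.1]
grip_width: 0.0595
```

```bash
python3 - <<'E'
from look import *
plan(np.r_[POST,.185],Rdown(-5.2))
look("11",np.r_[POST,.17],60)
E
```

```text
t 21.08 p [ 0.4796 -0.2061  0.189 ] F [ 0.9  0.3 -0.1] M [-0.17  0.09 -0.  ] w 0.0595 q [-20.   5.  43. 106.  -4.  71.  19.]
rot frac [-0.013 -0.025 -0.023] deg 1.0 | shift now mm [1.8 7.8 4. ] | after rot mm [1.8 7.8 4. ] dist 8.9
```

View pics/j11.png

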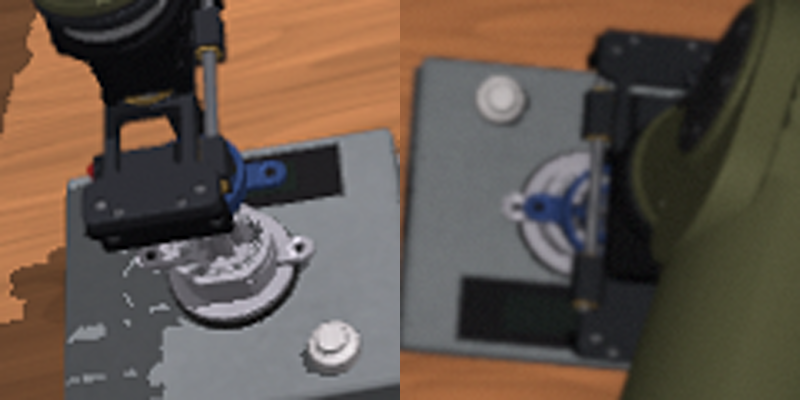

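```bash
python3 - <<'E'
from h import *
tcp=np.array([.4796,-.2061,.189]); y=np.radians(84.1); ax=np.array([np.cos(y),np.sin(y)]); ay=np.array([ax[1],-ax[0]])
for n,post in(("scene",[.489,-.2045]),("top",[.4862,-.2053])):
    c=dict(np.load(n+"11.npz")); im=c["img"].astype(int); P=cloud(c)
    m=(im[...,2]-im[...,0]>25)&(P[...,2]>.165)&(P[...,2]<.205)&(np.hypot(P[...,0]-.48,P[...,1]+.2)<.08)
    print(n,m.sum(), np.percentile(P[m][:,2],[5,50,95]).round(4))
    d=P[m][:,:2]-tcp[:2]; a=d@ax; b=d@ay
    t=a>.036; print(" depth: tab max",np.sort(a)[-5:].round(4)," tab mid b",b[t].mean().round(4), "tab z",np.median(P[m][t][:,2]).round(4))
    v,u=np.nonzero(m); W=onplane(c,np.c_[u,v],[0,0,.182],np.array([0,0,1.]))[:,:2]-tcp[:2]; a=W@ax; b2=W@ay; t=(a>.040)
    print(" ray: tab max",np.sort(a)[-6:].round(4),"b range",b2[t].min().round(4),b2[t].max().round(4))
E
```

```text
scene 156 [0.1793 0.1822 0.1912]
 depth: tab max [0.0548 0.0559 0.0565 0.0566 0.0567]  tab mid b 0.0014 tab z 0.1815
 ray: tab max [0.0546 0.0548 0.0563 0.0565 0.0566 0.0568] b range -0.0085 0.0117
top 173 [0.1792 0.1836 0.1922]
 depth: tab max [0.0529 0.0534 0.0548 0.055  0.0551]  tab mid b -0.0004 tab z 0.1816
 ray: tab max [0.053  0.0531 0.0533 0.0547 0.0549 0.0551] b range -0.0093 0.0082
```

>>> servo_tool --moves ".0006 .004 .003 -.013 -.025 -.023 1; .0005 .003 .004 0 0 0 1; 0 .0005 .005 0 0 0 1; 0 0 .004 0 0 0 1; 0 0 .002 0 0 0 1; 0 0 0 0 0 0 1; 0 0 0 0 0 0 1"

```text
time_s: 21.77
tool_pos: [0.4883, -0.2029, 0.1692]
tool_rot: [179.9, -0.0, 85.1]
force: [-0.1, 0.1, -0.4]
grip_width: 0.0596
```

```bash
python3 - <<'E'
from look import *
plan([.487,-.2048,.135],Rdown(-5.2))
E
```

```text
t 21.77 p [ 0.4883 -0.2029  0.1692] F [-0.1  0.1 -0.4] M [-0.1   0.01 -0.02] w 0.0596 q [-20.   7.  43. 107.  -5.  68.  20.]
rot frac [ 0.002 -0.     0.011] deg 0.3 | shift now mm [-2.  -1.1 34.1] | after rot mm [-2.  -1.1 34.2] dist 34.2
```

>>> servo_tool --moves "-.002 -.001 .001 0 0 0 1; 0 0 .003 0 0 0 1; 0 0 .003 0 0 0 1; 0 0 .002 0 0 0 1; 0 0 .001 0 0 0 1; 0 0 0 0 0 0 1"

```text
time_s: 22.27
tool_pos: [0.4876, -0.2051, 0.1587]
tool_rot: [179.8, -0.0, 85.1]
force: [0.8, -0.1, -0.2]
grip_width: 0.0594
```

```bash
python3 - <<'E'
from look import *
plan([.487,-.2048,.135],Rdown(-5.2))
E
```

```text
t 22.27 p [ 0.4876 -0.2051  0.1587] F [ 0.8 -0.1 -0.2] M [-0.05  0.02  0.02] w 0.0594 q [-20.   7.  43. 107.  -6.  67.  20.]
rot frac [ 0.005 -0.002  0.009] deg 0.3 | shift now mm [ 0.2 -0.7 23.7] | after rot mm [ 0.3 -0.6 23.7] dist 23.7
```

No contact; continuing down.

>>> servo_tool --moves "0 0 .003 0 0 0 1; 0 0 .004 0 0 0 1; 0 0 .004 0 0 0 1; 0 0 .003 0 0 0 1; 0 0 .002 0 0 0 1; 0 0 .001 0 0 0 1; 0 0 0 0 0 0 1"

```text
time_s: 22.85
tool_pos: [0.4875, -0.2048, 0.1396]
tool_rot: [179.9, -0.1, 85.1]
force: [0.3, 0.2, -0.9]
grip_width: 0.0598
```

```bash
python3 - <<'E'
from look import *
plan([.487,-.2048,.135],Rdown(-5.2))
E
```

```text
t 22.85 p [ 0.4875 -0.2048  0.1396] F [ 0.3  0.2 -0.9] M [-0.02 -0.05  0.02] w 0.0598 q [-19.   9.  43. 109.  -7.  65.  21.]
rot frac [ 0.004 -0.002  0.01 ] deg 0.3 | shift now mm [-0.  -0.5  4.6] | after rot mm [-0.  -0.5  4.6] dist 4.6
```

>>> servo_tool --moves "0 0 .002 0 0 0 1; 0 0 .002 0 0 0 1; 0 0 .001 0 0 0 1; 0 0 .001 0 0 0 1; 0 0 0 0 0 0 1"

```text
time_s: 23.27
tool_pos: [0.4879, -0.2051, 0.1359]
tool_rot: [179.9, -0.1, 85.1]
force: [-0.8, 0.0, -1.7]
grip_width: 0.0597
```

```bash
python3 - <<'E'
from look import *
plan([.487,-.2048,.135],Rdown(-5.2))
E
```

```text
t 23.27 p [ 0.4879 -0.2051  0.1359] F [-0.8  0.  -1.7] M [-0.06  0.01  0.02] w 0.0597 q [-19.   9.  43. 109.  -7.  65.  21.]
rot frac [ 0.005 -0.004  0.01 ] deg 0.3 | shift now mm [ 0.2 -0.9  0.9] | after rot mm [ 0.2 -0.9  0.9] dist 1.3
```

Basically home. Release and retreat.

>>> servo_tool --moves "0 0 .0015 0 0 0 1; 0 0 0 0 0 0 -.7; 0 0 0 0 0 0 -.7; 0 0 0 0 0 0 -.7; 0 0 -.003 0 0 0 -.7; 0 0 -.01 0 0 0 -.7; 0 0 -.02 0 0 0 -.7; 0 0 -.03 0 0 0 -.7; 0 0 -.03 0 0 0 -.7; .02 0 -.02 0 0 0 -.7; .03 0 -.01 0 0 0 -.7; .03 0 -.005 0 0 0 -.7; .03 0 0 0 0 0 -1; .015 0 0 0 0 0 -1; 0 0 0 0 0 0 -1"

```text
time_s: 24.52
tool_pos: [0.4984, -0.0806, 0.2763]
tool_rot: [179.5, -0.1, 84.5]
force: [-0.1, 0.5, -0.6]
grip_width: 0.0843
```

```bash
python3 - <<'E'
from look import *
look("12",np.r_[POST,.12])
plan(COARSE+.1*NN,Rbay(1))
c=dict(np.load("scene12.npz")); P=cloud(c)
d=P[...,:2]-[.489,-.2045]; r=np.hypot(d[...,0],d[...,1]); m=(r>.016)&(r<.032)&(P[...,2]>.125)&(P[...,2]<.15)
q=P[m]; print(m.sum(),np.percentile(q[:,2],[10,50,90]).round(4)); A=np.c_[q[:,:2]-[.489,-.2045],np.ones(len(q))]; s=np.linalg.lstsq(A,q[:,2],rcond=None)[0]; print("slope",s)
im=c["img"].astype(int); m=(im[...,2]-im[...,0]>20)&(r>.04)&(r<.06);t=P[m][:,:2].mean(0)-[.489,-.2045]; print("tab",m.sum(),np.degrees(np.arctan2(t[1],t[0])),np.median(P[m][:,2]))
E
```

```text
t 24.62 p [ 0.4979 -0.0843  0.2759] F [-0.1  0.3 -0.5] M [-0.1   0.05 -0.  ] w 0.0859 q [-29.  -2.  35. 101.   1.  80.  -0.]
rot frac [-1.083 -0.615 -4.076] deg 122.1 | shift now mm [300.9 -37.7 122.1] | after rot mm [-41.3 279.1 165.3] dist 327.0
376 [0.1273 0.1349 0.1382]
slope [-0.02118925 -0.00044278  0.13384885]
tab 52 84.56635248499502 0.1274640667057284
```

View pics/j12.png

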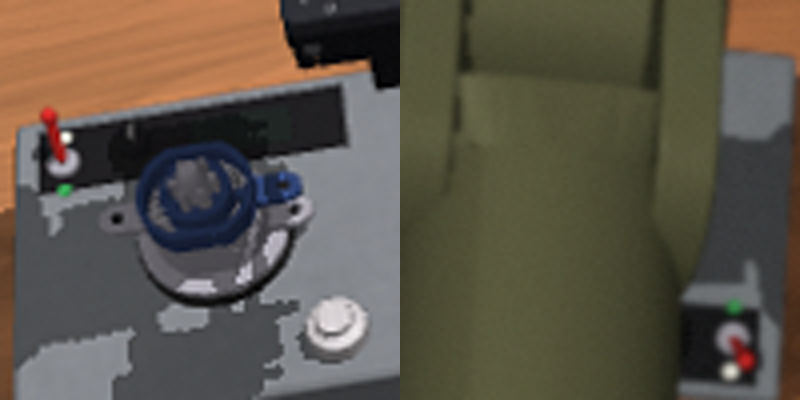

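>>> servo_tool --moves ".015 -.002 .004 0 0 0 -1; .03 -.004 .008 0 0 0 -1; .038 -.005 .010 0 0 0 -1; .040 -.005 .010 0 0 0 -1; .040 -.005 .010 0 0 0 -1; .04 -.005 .010 0 0 0 -1; .035 -.004 .008 0 0 0 -1; .025 -.003 .006 0 0 -.05 -1; .015 -.002 .004 0 0 -.1 -1; .005 0 0 0 0 -.2 -1; 0 0 0 0 0 -.25 -1; 0 0 0 0 0 -.25 -1; 0 0 0 0 0 -.25 -1; 0 0 0 0 0 -.25 -1; 0 0 0 0 0 -.25 -1; 0 0 0 0 0 -.25 -1; 0 0 0 0 0 -.25 -1; 0 0 0 0 0 -.25 -1; 0 0 0 0 0 -.1 -1; 0 0 0 0 0 0 -1"

```text
time_s: 26.28
tool_pos: [0.5095, 0.1652, 0.2007]
tool_rot: [-179.0, 1.3, 152.5]
force: [-0.1, -0.3, 0.6]
grip_width: 0.0868
```

```bash
python3 - <<'E'
from look import *
plan(COARSE+.1*NN,Rbay(1))
plan(COARSE+.1*NN,Rdown(114.2))
E
```

```text
t 26.28 p [0.5095 0.1652 0.2007] F [-0.1 -0.3  0.6] M [ 0.04 -0.    0.  ] w 0.0868 q [-39.   5.  19. 103.  -0.  72.  42.]
rot frac [-0.524 -0.95  -1.748] deg 58.9 | shift now mm [41.8 40.  45.6] | after rot mm [18.9 56.3 43.7] dist 73.7
t 26.28 p [0.5095 0.1652 0.2007] F [-0.1 -0.3  0.6] M [ 0.04 -0.    0.  ] w 0.0868 q [-39.   5.  19. 103.  -0.  72.  42.]
rot frac [-0.054  0.025 -1.805] deg 51.7 | shift now mm [41.8 40.  45.6] | after rot mm [-5.5 56.3 47.3] dist 73.7
```

>>> servo_tool --moves "0 0 0 -.03 -.06 -.11 -1; 0 0 0 -.06 -.115 -.21 -1; 0 0 0 -.06 -.115 -.21 -1; 0 0 0 -.06 -.115 -.21 -1; 0 0 0 -.06 -.115 -.21 -1; 0 0 0 -.06 -.115 -.21 -1; 0 0 0 -.06 -.115 -.21 -1; 0 0 0 -.06 -.115 -.21 -1; 0 0 0 -.04 -.08 -.14 -1; 0 0 0 -.02 -.03 -.05 -1; 0 .01 .008 0 0 0 -1; .004 .016 .01 0 0 0 -1; .004 .014 .01 0 0 0 -1; .002 .008 .006 0 0 0 -1; 0 .003 .003 0 0 0 -1; 0 0 0 0 0 0 -1; 0 0 0 0 0 0 -1"

```text
time_s: 27.7
tool_pos: [0.508, 0.1967, 0.1592]
tool_rot: [-178.4, 31.1, -155.6]
force: [-0.4, -0.0, -0.4]
grip_width: 0.087
```

```bash
python3 - <<'E'
from look import *
plan(COARSE+.06*NN,Rbay(1))
E
```

```text
t 27.7 p [0.508  0.1967 0.1592] F [-0.4 -0.  -0.4] M [-0.14  0.59 -0.04] w 0.087 q [-39. -12.  12. 130.  10.  31.  81.]
rot frac [-0.052  0.039  0.005] deg 1.9 | shift now mm [ 8.8 28.  41.1] | after rot mm [ 8.1 26.9 42. ] dist 50.5
```

>>> servo_tool --moves ".002 .006 .004 -.03 .02 0 -1; .003 .009 .008 -.02 .02 0 -1; .003 .008 .012 0 0 0 -1; .001 .004 .010 0 0 0 -1; 0 .001 .006 0 0 0 -1; 0 0 .003 0 0 0 -1; 0 0 0 0 0 0 -1; 0 0 0 0 0 0 -1"

```text
time_s: 28.37
tool_pos: [0.5134, 0.2283, 0.1173]
tool_rot: [180.0, 30.1, -156.2]
force: [0.4, -0.4, 0.1]
grip_width: 0.0873
```

```bash
python3 - <<'E'
from look import *
plan(COARSE+.0015*NN,Rbay(1))
look("13",COARSE)
E
```

```text
t 28.37 p [0.5134 0.2283 0.1173] F [ 0.4 -0.4  0.1] M [-0.16  0.56  0.01] w 0.0873 q [-40.  -6.  12. 130.   8.  26.  80.]
rot frac [-0.005  0.002 -0.011] deg 0.3 | shift now mm [ 2.7  0.5 55.3] | after rot mm [ 2.6  0.4 55.3] dist 55.3
```

View pics/j13.png

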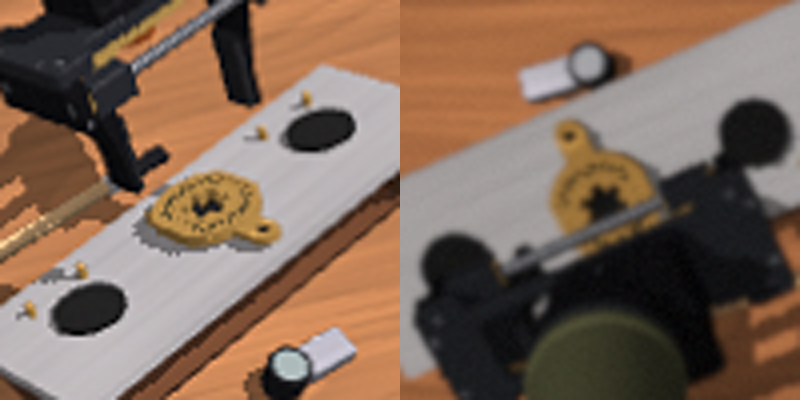

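Aligned over the large brass plate at scene crop (208,205). Descending.

>>> servo_tool --moves ".002 0 .004 0 0 0 -1; .001 0 .009 0 0 0 -1; 0 0 .012 0 0 0 -1; 0 0 .010 0 0 0 -1; 0 0 .006 0 0 0 -1; 0 0 .003 0 0 0 -1; 0 0 .001 0 0 0 -1; 0 0 0 0 0 0 -1; 0 0 0 0 0 0 -1"

```text
time_s: 29.22
tool_pos: [0.5343, 0.2363, 0.0757]
tool_rot: [179.9, 30.3, -156.3]
force: [0.5, 0.8, -0.8]
grip_width: 0.0871
```

```bash
python3 - <<'E'
from look import *
plan(COARSE+.0015*NN,Rbay(1))
E
```

```text
t 29.22 p [0.5343 0.2363 0.0757] F [ 0.5  0.8 -0.8] M [-0.21  0.56  0.01] w 0.0871 q [-40.   1.  13. 129.   5.  19.  82.]
rot frac [-0.005  0.012 -0.015] deg 0.6 | shift now mm [1.2 1.6 8.1] | after rot mm [1.2 1.6 8.1] dist 8.4
```

>>> servo_tool --moves ".0012 .0016 .002 0 .012 -.015 -1; 0 0 .003 0 0 0 -1; 0 0 .003 0 0 0 -1; 0 0 .001 0 0 0 -1; 0 0 0 0 0 0 -1"

```text
time_s: 29.63
tool_pos: [0.5375, 0.24, 0.0682]
tool_rot: [-179.9, 30.1, -155.8]
force: [0.4, 0.6, -0.1]
grip_width: 0.0869
```

```bash
python3 - <<'E'
from look import *
plan(COARSE+.0015*NN,Rbay(1))
E
```

```text
t 29.63 p [0.5375 0.24   0.0682] F [ 0.4  0.6 -0.1] M [-0.18  0.64  0.03] w 0.0869 q [-40.   3.  13. 129.   4.  19.  83.]
rot frac [-0.004  0.004  0.001] deg 0.2 | shift now mm [ 1.3 -0.5 -0.6] | after rot mm [ 1.3 -0.5 -0.6] dist 1.5
```

>>> servo_tool --moves "0 0 0 0 0 0 1; 0 0 0 0 0 0 1; 0 0 0 0 0 0 1; 0 0 0 0 0 0 1; 0 0 0 0 0 0 1; 0 0 0 0 0 0 1; 0 0 -.003 0 0 0 1; 0 0 -.01 0 0 0 1; 0 0 -.015 0 0 0 1; 0 0 -.02 0 0 0 1; -.005 0 -.02 0 0 0 1; -.008 0 -.02 0 .08 0 1; -.01 0 -.02 0 .15 0 1; -.01 0 -.01 0 .2 0 1; -.01 0 -.01 0 .2 0 1; -.01 0 -.01 0 .2 0 1; -.005 0 -.006 0 .1 0 1; 0 0 0 0 .04 0 1; 0 0 0 0 0 0 1"

```text
time_s: 31.22
tool_pos: [0.5212, 0.2326, 0.2207]
tool_rot: [-179.9, 0.4, -155.8]
force: [-0.2, 0.2, -1.5]
grip_width: 0.0594
```

```bash
python3 - <<'E'
from look import *
plan(np.r_[POST,.23],Rdown(-5.2))
look("14",pose()[1],70)
E
```

```text
t 31.22 p [0.5212 0.2326 0.2207] F [-0.2  0.2 -1.5] M [0.04 0.05 0.02] w 0.0594 q [-41.   9.  16.  97.  -2.  74.  90.]
rot frac [0.013 0.012 4.169] deg 119.4 | shift now mm [ 210.4 -385.1  -10.2] | after rot mm [-438.8    6.1   -9.3] dist 439.0
```

View pics/j14.png

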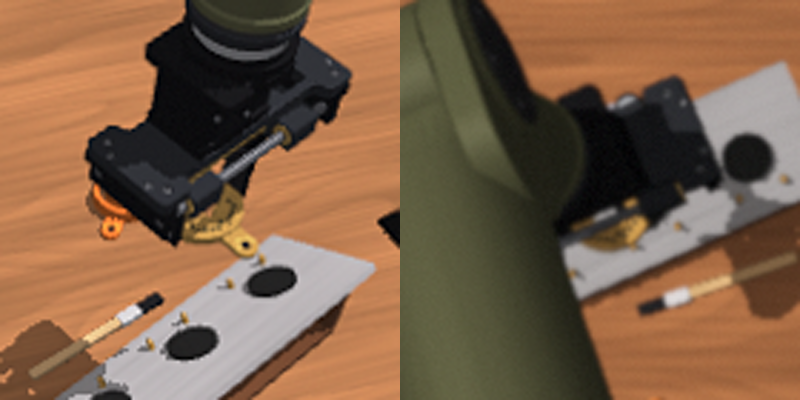

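>>> servo_tool --moves "0 0 0 0 0 .1 1; 0 0 0 0 0 .2 1; 0 0 0 0 0 .25 1; 0 0 0 0 0 .25 1; 0 0 0 0 0 .25 1; 0 0 0 0 0 .25 1; 0 0 0 0 0 .25 1; 0 0 0 0 0 .25 1; 0 0 0 0 0 .25 1; 0 0 0 0 0 .25 1; 0 0 0 0 0 .25 1; 0 0 0 0 0 .25 1; 0 0 0 0 0 .25 1; 0 0 0 0 0 .25 1; 0 0 0 0 0 .25 1; 0 0 0 0 0 .25 1; 0 0 0 0 0 .2 1; 0 0 0 0 0 .1 1; 0 0 0 0 0 0 1"

```text
time_s: 32.9
tool_pos: [0.4974, 0.22, 0.2114]
tool_rot: [-179.8, -0.3, 85.7]
force: [-0.9, -0.2, -0.9]
grip_width: 0.0596
```

```bash
python3 - <<'E'
from h import *
plan(np.r_[POST,.22],Rdown(-5.2))
E
```

```text
t 32.9 p [0.4974 0.22   0.2114] F [-0.9 -0.2 -0.9] M [-0.13  0.05  0.04] w 0.0596 q [-48.   6.  24. 101.  -3.  74. -28.]
rot frac [-0.008 -0.012  0.03 ] deg 1.0 | shift now mm [-424.5   22.2  -11.2] | after rot mm [-424.2   28.7   -8.6] dist 425.2
```

>>> servo_tool --moves "-.015 .001 -.001 0 0 .02 1; -.03 .002 -.002 0 0 .01 1; -.04 .003 -.002 0 0 0 1; -.04 .003 -.002 0 0 0 1; -.04 .003 -.002 0 0 0 1; -.04 .003 -.001 0 0 0 1; -.04 .003 0 0 0 0 1; -.04 .003 0 0 0 0 1; -.035 .002 0 0 0 0 1; -.03 .002 0 0 0 0 1; -.02 .002 0 0 0 0 1; -.012 0 0 0 0 0 1; -.006 0 0 0 0 0 1; 0 0 0 0 0 0 1; 0 0 0 0 0 0 1"

```text
time_s: 34.15
tool_pos: [0.4747, -0.1969, 0.2153]
tool_rot: [-179.8, -0.8, 85.4]
force: [-0.2, 0.0, -2.2]
grip_width: 0.0598
```

```bash
python3 - <<'E'
from look import *
plan([.487,-.207,.19],Rdown(-5.2))
E
```

```text
t 34.15 p [ 0.4747 -0.1969  0.2153] F [-0.2  0.  -2.2] M [-0.11  0.02  0.04] w 0.0598 q [-25.   2.  46. 105.  -2.  74.  18.]
rot frac [-0.007 -0.029  0.021] deg 1.0 | shift now mm [-9.4 13.1 25.1] | after rot mm [-8.9 13.1 25.3] dist 29.8
```

>>> servo_tool --moves "-.003 .003 .002 -.007 -.03 .02 1; -.003 .005 .005 0 0 0 1; -.002 .003 .007 0 0 0 1; -.001 .001 .006 0 0 0 1; 0 0 .003 0 0 0 1; 0 0 0 0 0 0 1; 0 0 0 0 0 0 1"

```text
time_s: 34.73
tool_pos: [0.4879, -0.2015, 0.188]
tool_rot: [-179.9, -0.0, 85.4]
force: [0.1, 0.7, -0.9]
grip_width: 0.0594
```

```bash
python3 - <<'E'
from look import *
plan([.487,-.207,.176],Rdown(-5.2))
look("15",np.r_[POST,.17],60)
o,tcp,R=pose(); top=tcp[2]-.0015
for n,post in(("scene",[.489,-.2045]),("top",[.4862,-.2053])):
    c=dict(np.load(n+"15.npz")); P=cloud(c); im=c["img"].astype(int)
    m=(im[...,0]-im[...,2]>35)&(abs(P[...,2]-top+.003)<.009)&(np.hypot(P[...,0]-tcp[0],P[...,1]-tcp[1])<.075)
    v,u=np.nonzero(m); print(n,m.sum(),np.percentile(P[m],[5,50,95],axis=0).round(4).tolist() if m.sum() else "")
    if m.sum()<10: continue
    for r in np.unique(v):
        uu=u[v==r].max() if n=="scene" else u[v==r].min(); W=onplane(c,[[uu+(.5 if n=="scene" else -.5),r]],[0,0,top],np.array([0,0,1.]))[0]
        x0=tcp[0]+(.0015 if n=="scene" else 0); dx=W[0]-x0
        if abs(dx)<.025: print(r,W.round(4),"yc",(W[1]-np.sqrt(max(0,.033**2-dx**2))).round(4),"post",post[1])
E
```

```text
t 34.73 p [ 0.4879 -0.2015  0.188 ] F [ 0.1  0.7 -0.9] M [-0.07  0.05 -0.05] w 0.0594 q [-24.   6.  47. 105.  -5.  71.  19.]
rot frac [-0.004 -0.     0.021] deg 0.6 | shift now mm [-5.6 -0.4 12. ] | after rot mm [-5.6 -0.4 12. ] dist 13.3
scene 67 [[0.4726, -0.1783, 0.1811], [0.4964, -0.1722, 0.1857], [0.5112, -0.1675, 0.1881]]
157 [ 0.4677 -0.1729  0.1869] yc -0.1977 post -0.2045
158 [ 0.4709 -0.1712  0.1869] yc -0.1985 post -0.2045
159 [ 0.4741 -0.1695  0.1869] yc -0.1988 post -0.2045
160 [ 0.4773 -0.1679  0.1869] yc -0.1985 post -0.2045
161 [ 0.4798 -0.1682  0.1869] yc -0.1998 post -0.2045
162 [ 0.483  -0.1666  0.1869] yc -0.199 post -0.2045
163 [ 0.4856 -0.167   0.1869] yc -0.1997 post -0.2045
164 [ 0.4887 -0.1653  0.1869] yc -0.1983 post -0.2045
165 [ 0.4912 -0.1657  0.1869] yc -0.1986 post -0.2045
166 [ 0.4938 -0.1661  0.1869] yc -0.1988 post -0.2045
167 [ 0.4963 -0.1665  0.1869] yc -0.1987 post -0.2045
168 [ 0.4988 -0.1669  0.1869] yc -0.1985 post -0.2045
169 [ 0.5013 -0.1672  0.1869] yc -0.198 post -0.2045
170 [ 0.5038 -0.1676  0.1869] yc -0.1973 post -0.2045
171 [ 0.5063 -0.
[... 880 characters left out ...]
04 [ 0.4893 -0.1666  0.1869] yc -0.1996 post -0.2053
205 [ 0.4871 -0.1666  0.1869] yc -0.1996 post -0.2053
206 [ 0.485  -0.1665  0.1869] yc -0.1994 post -0.2053
207 [ 0.4829 -0.1665  0.1869] yc -0.1991 post -0.2053
208 [ 0.4808 -0.1664  0.1869] yc -0.1987 post -0.2053
209 [ 0.4786 -0.1685  0.1869] yc -0.2002 post -0.2053
210 [ 0.4765 -0.1685  0.1869] yc -0.1994 post -0.2053
211 [ 0.4744 -0.1684  0.1869] yc -0.1985 post -0.2053
212 [ 0.4723 -0.1705  0.1869] yc -0.1996 post -0.2053
213 [ 0.4701 -0.1705  0.1869] yc -0.1983 post -0.2053
214 [ 0.468  -0.1725  0.1869] yc -0.1989 post -0.2053
215 [ 0.4659 -0.1746  0.1869] yc -0.1992 post -0.2053
216 [ 0.4638 -0.1767  0.1869] yc -0.1992 post -0.2053
```

View pics/j15.png

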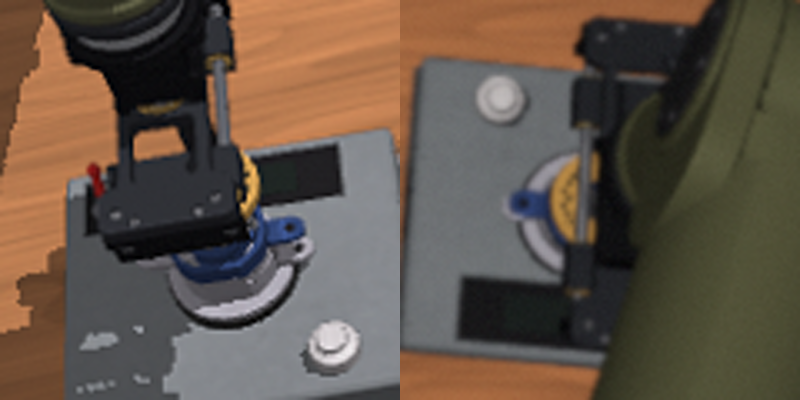

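>>> servo_tool --moves "-.003 0 .003 0 0 .02 1; -.002 0 .004 0 0 0 1; -.0008 0 .005 0 0 0 1; 0 0 .004 0 0 0 1; 0 0 .003 0 0 0 1; 0 0 .001 0 0 0 1; 0 0 0 0 0 0 1; 0 0 0 0 0 0 1"

```text
time_s: 35.5
tool_pos: [0.4873, -0.2084, 0.1668]
tool_rot: [-180.0, -0.0, 84.7]
force: [1.1, -0.6, -0.6]
grip_width: 0.0598
```

```bash
python3 - <<'E'
from look import *
plan([.4875,-.2074,.1465],Rdown(-5.2))
E
```

```text
t 35.5 p [ 0.4873 -0.2084  0.1668] F [ 1.1 -0.6 -0.6] M [-0.13  0.07 -0.02] w 0.0598 q [-23.   8.  47. 107.  -6.  68.  21.]
rot frac [-0.001 -0.001 -0.003] deg 0.1 | shift now mm [ 1.   0.1 20.3] | after rot mm [ 1.1  0.1 20.3] dist 20.3
```

>>> servo_tool --moves ".001 0 .002 0 0 0 1; 0 0 .003 0 0 0 1; 0 0 .003 0 0 0 1; 0 0 .002 0 0 0 1; 0 0 .001 0 0 0 1; 0 0 0 0 0 0 1"

```text
time_s: 36.0
tool_pos: [0.4878, -0.2071, 0.155]
tool_rot: [180.0, -0.1, 84.8]
force: [0.2, -0.7, -0.5]
grip_width: 0.0596
```

```bash
python3 - <<'E'
from look import *
plan([.4875,-.2074,.1465],Rdown(-5.2))
E
```

```text
t 36.0 p [ 0.4878 -0.2071  0.155 ] F [ 0.2 -0.7 -0.5] M [-0.13  0.04 -0.01] w 0.0596 q [-23.   8.  47. 107.  -7.  67.  21.]
rot frac [ 0.001 -0.002 -0.002] deg 0.1 | shift now mm [-0.4 -0.3  8.5] | after rot mm [-0.4 -0.3  8.5] dist 8.5
```

>>> servo_tool --moves "0 0 .002 0 0 0 1; 0 0 .002 0 0 0 1; 0 0 .002 0 0 0 1; 0 0 .0015 0 0 0 1; 0 0 .001 0 0 0 1; 0 0 0 0 0 0 1"

```text
time_s: 36.5
tool_pos: [0.4881, -0.2072, 0.1467]
tool_rot: [180.0, -0.1, 84.7]
force: [0.3, -0.1, -0.7]
grip_width: 0.0596
```

```bash
python3 - <<'E'
from look import *
plan([.4875,-.2074,.1465],Rdown(-5.2))
E
```

```text
t 36.5 p [ 0.4881 -0.2072  0.1467] F [ 0.3 -0.1 -0.7] M [-0.03  0.11  0.02] w 0.0596 q [-23.   9.  47. 108.  -7.  66.  22.]
rot frac [ 0.001 -0.003 -0.002] deg 0.1 | shift now mm [-0.2 -0.5  0.2] | after rot mm [-0.2 -0.5  0.2] dist 0.6
```

>>> servo_tool --moves "0 0 .0015 0 0 0 1; 0 0 0 0 0 0 -.7; 0 0 0 0 0 0 -.7; 0 0 0 0 0 0 -.7; 0 0 -.003 0 0 0 -.7; 0 0 -.01 0 0 0 -.7; 0 0 -.02 0 0 0 -.7; 0 0 -.03 0 0 0 -.7; 0 0 -.03 0 0 0 .3; .02 0 -.02 0 0 0 1; .03 0 -.01 0 0 0 1; .03 0 -.005 0 0 0 1; .03 0 0 0 0 0 1; .015 0 0 0 0 0 1; 0 0 0 0 0 0 1; 0 0 0 0 0 0 1"

```text
time_s: 37.83
tool_pos: [0.5005, -0.0819, 0.2886]
tool_rot: [179.5, -0.1, 84.3]
force: [-0.2, -0.5, 0.6]
grip_width: 0.029
```

```bash
python3 - <<'E'
from look import *
look("16",np.r_[POST,.12])
plan([.38,-.28,.2],Rdown(-95.2)); plan([.38,-.28,.2],Rdown(-5.2))
c=dict(np.load("scene16.npz")); P=cloud(c); im=c["img"].astype(int)
d=P[...,:2]-[.489,-.2045]; r=np.hypot(d[...,0],d[...,1]); m=(r>.016)&(r<.032)&(P[...,2]>.139)&(P[...,2]<.16)
q=P[m]; print(m.sum(),np.percentile(q[:,2],[10,50,90]).round(4)); A=np.c_[q[:,:2]-[.489,-.2045],np.ones(len(q))]; s=np.linalg.lstsq(A,q[:,2],rcond=None)[0]; print("slope",s)
m=(im[...,0]-im[...,2]>25)&(r>.04)&(r<.06)&(P[...,2]>.13);t=P[m][:,:2].mean(0)-[.489,-.2045]; print("tab",m.sum(),np.degrees(np.arctan2(t[1],t[0])),np.median(P[m][:,2]))
for n in("scene","top"):
    c=dict(np.load(n+"16.npz")); P=cloud(c); im=c["img"].astype(int)
    m=(im[...,0]>110)&(im[...,1]<70)&(im[...,2]<70)&(np.hypot(P[...,0]-.4,P[...,1]+.285)<.05)&(P[...,2]>.085); print(n,"red",m.sum(),P[m].round(3).tolist()[:8]); 
    t=m&(P[...,2]>.113)
    if t.sum(): v,u=np.nonzero(t);print("tip",P[t].mean(0), onplane(c,[[u.mean(),v.mean()]],[0,0,.119],np.array([0,0,1.])))
E
```

```text
t 37.93 p [ 0.5004 -0.083   0.2883] F [ 0.3 -0.7 -0.3] M [-0.11  0.03 -0.04] w 0.0207 q [-33.  -2.  39. 100.   1.  82.  -0.]
rot frac [ 0.012 -0.017  3.118] deg 89.3 | shift now mm [-208.5 -100.3   87.1] | after rot mm [-102.   207.1   88.3] dist 247.2
t 37.93 p [ 0.5004 -0.083   0.2883] F [ 0.3 -0.7 -0.3] M [-0.11  0.03 -0.04] w 0.0207 q [-33.  -2.  39. 100.   1.  82.  -0.]
rot frac [ 0.018 -0.003 -0.024] deg 0.9 | shift now mm [-208.5 -100.3   87.1] | after rot mm [-207.1 -102.    88.3] dist 247.2
436 [0.142  0.144  0.1459]
slope [-0.00937242 -0.00174693  0.14400937]
tab 57 -95.72741594213787 0.14158995449017764
scene red 33 [[0.399, -0.282, 0.122], [0.399, -0.287, 0.121], [0.4, -0.285, 0.121], [0.401, -0.283, 0.121], [0.4, -0.281, 0.119], [0.401, -0.288, 0.12], [0.402, -0.286, 0.119], [0.403, -0.283, 0.12]]
tip [ 0.40196825 -0.28399776  0.1187411 ] [[ 0.40217027 -0.28393783  0.119     ]]
top red 18 [[0.409, -0.285, 0.099], [0.409, -0.287, 0.1], [0.407, -0.282, 0.106], [0.407, -0.285, 0.105], [0.405, -0.283, 0.112], [0.402, -0.284, 0.117], [0.402, -0.284, 0.124], [0.4, -0.281, 0.12]]
tip [ 0.39861602 -0.28394581  0.12195684] [[ 0.39862201 -0.28478933  0.119     ]]
```

View pics/j16.png

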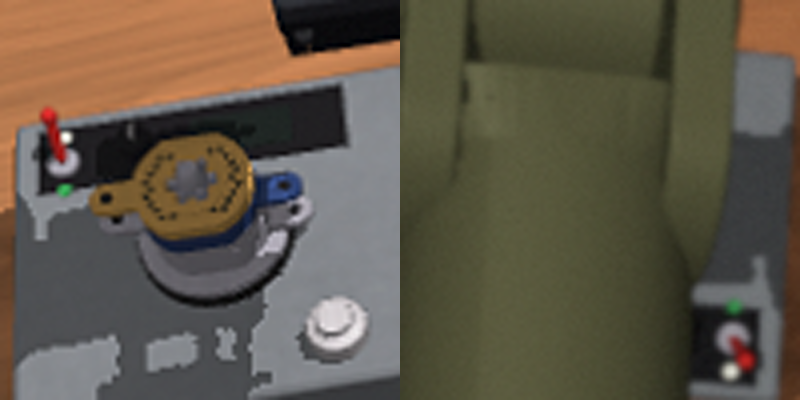

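>>> servo_tool --moves "-.012 -.005 .004 .006 0 -.01 1; -.024 -.011 .008 .006 0 -.01 1; -.033 -.016 .012 .006 0 0 1; -.035 -.018 .013 0 0 0 1; -.035 -.018 .013 0 0 0 1; -.028 -.014 .011 0 0 0 1; -.018 -.011 .008 0 0 0 1; -.01 -.006 .005 0 0 0 1; -.005 -.003 .002 0 0 0 1; 0 0 0 0 0 0 1; 0 0 0 0 0 0 1"

```text
time_s: 38.85
tool_pos: [0.366, -0.2947, 0.2083]
tool_rot: [-179.9, 0.1, 83.1]
force: [0.7, -0.1, 0.4]
grip_width: 0.0007
```

```bash
python3 - <<'E'
from look import *
plan([.363,-.281,.121],Rdown(-5.2))
E
```

```text
t 38.85 p [ 0.366  -0.2947  0.2083] F [ 0.7 -0.1  0.4] M [-0.07  0.02 -0.05] w 0.0007 q [-22.  -8.  54. 111.   7.  74.  23.]
rot frac [-0.003  0.002 -0.06 ] deg 1.7 | shift now mm [13.3 -4.5 87.3] | after rot mm [13.4 -4.2 87.3] dist 88.4
```

>>> servo_tool --moves ".005 -.002 .008 0 0 -.03 1; .004 -.002 .013 0 0 -.03 1; .002 0 .016 0 0 0 1; 0 0 .014 0 0 0 1; 0 0 .010 0 0 0 1; 0 0 .005 0 0 0 1; 0 0 .002 0 0 0 1; 0 0 0 0 0 0 1; 0 0 0 0 0 0 1"

```text
time_s: 39.6
tool_pos: [0.3696, -0.2745, 0.1373]
tool_rot: [179.9, 0.1, 86.0]
force: [0.3, 0.0, 0.5]
grip_width: 0.0003
```

```bash
python3 - <<'E'
from look import *
plan([.363,-.281,.121],Rdown(-5.2))
look("17",[.4,-.284,.12],45)
E
```

```text
t 39.6 p [ 0.3696 -0.2745  0.1373] F [0.3 0.  0.5] M [-0.05  0.06 -0.02] w 0.0003 q [-23.  -4.  55. 118.   3.  64.  27.]
rot frac [0.003 0.003 0.043] deg 1.2 | shift now mm [-7.  -6.2 16.3] | after rot mm [-7.1 -6.  16.3] dist 18.8
```

View pics/j17.png

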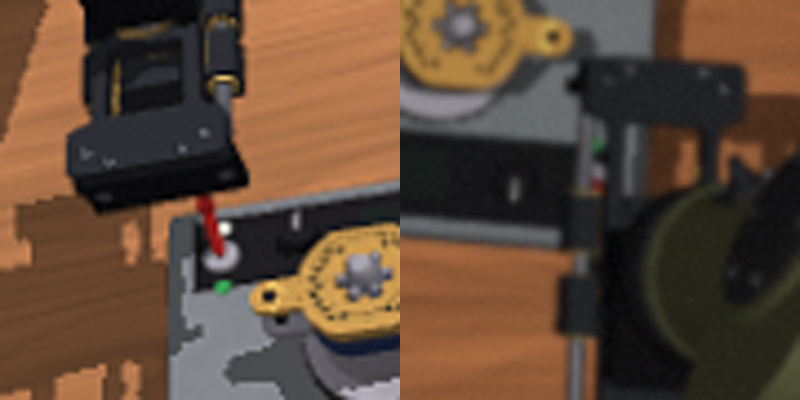

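>>> servo_tool --moves "-.003 -.002 .002 0 0 .02 1; -.003 -.002 .004 0 0 .02 1; -.001 -.001 .005 0 0 0 1; 0 0 .003 0 0 0 1; 0 0 .001 0 0 0 1; 0 0 0 0 0 0 1; 0 0 0 0 0 0 1"

```text
time_s: 40.28
tool_pos: [0.3641, -0.2834, 0.1223]
tool_rot: [179.7, 0.1, 84.6]
force: [-0.7, 0.2, -0.4]
grip_width: 0.0005
```

```bash
python3 - <<'E'
from look import *
plan([.363,-.281,.121],Rdown(-5.2))
E
```

```text
t 40.28 p [ 0.3641 -0.2834  0.1223] F [-0.7  0.2 -0.4] M [-0.09  0.04 -0.05] w 0.0005 q [-22.  -2.  57. 119.   2.  62.  28.]
rot frac [ 0.01   0.004 -0.006] deg 0.3 | shift now mm [ 2.2 -1.4  1.3] | after rot mm [ 2.2 -1.3  1.3] dist 2.9
```

>>> servo_tool --moves ".001 .003 0 0 0 0 1; .001 .005 0 0 0 0 1; 0 .005 0 0 0 0 1; 0 .005 0 0 0 0 1; 0 .005 0 0 0 0 1; 0 .004 0 0 0 0 1; 0 .004 0 0 0 0 1; 0 .002 0 0 0 0 1; 0 0 0 0 0 0 1"

```text
time_s: 41.03
tool_pos: [0.4011, -0.2843, 0.1225]
tool_rot: [179.8, 0.2, 84.7]
force: [0.4, -0.9, 0.1]
grip_width: 0.0007
```

```bash
python3 - <<'E'
from look import *
plan([.404,-.284,.121],Rdown(-5.2))
look("18",[.4,-.284,.12],45)
E
```

```text
t 41.03 p [ 0.4011 -0.2843  0.1225] F [ 0.4 -0.9  0.1] M [-0.08  0.09 -0.01] w 0.0007 q [-22.   5.  57. 115.  -5.  62.  32.]
rot frac [ 0.006  0.005 -0.003] deg 0.2 | shift now mm [0.6 2.9 1.5] | after rot mm [0.6 2.9 1.5] dist 3.3
```

View pics/j18.png

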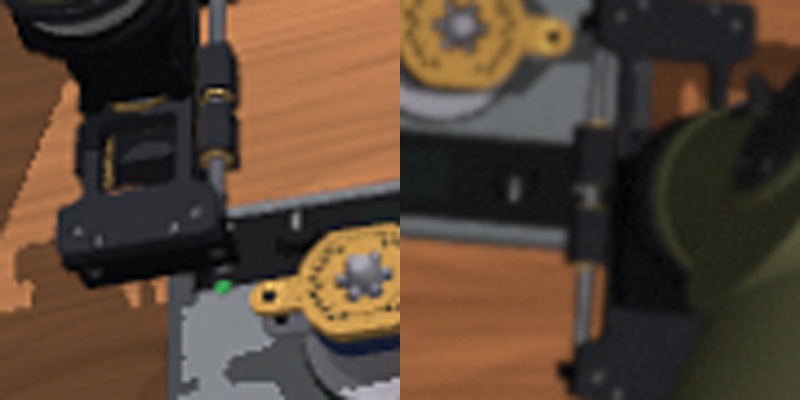

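>>> servo_tool --moves "0 .003 0 0 0 0 1; 0 .003 0 0 0 0 1; 0 0 0 0 0 0 1; 0 -.006 0 0 0 0 1; 0 -.012 0 0 0 0 1; 0 -.012 0 0 0 0 1; 0 -.006 -.01 0 0 0 1; 0 0 -.02 0 0 0 1; .01 0 -.03 0 0 0 1; .02 0 -.03 0 0 0 1; .03 .01 -.02 0 0 0 1; .04 .015 0 0 0 0 1; .04 .015 0 0 0 0 1; .04 .01 0 0 0 0 1; .03 0 0 0 0 0 1; .015 0 0 0 0 0 1; 0 0 0 0 0 0 1; 0 0 0 0 0 0 1"

```text
time_s: 42.63
tool_pos: [0.4366, -0.0572, 0.2385]
tool_rot: [179.4, -0.1, 84.0]
force: [-0.5, -0.1, 0.5]
grip_width: 0.0002
```

```bash
python3 - <<'E'
from look import *
plan([.404,-.284,.121],Rdown(-5.2))
look("19",np.r_[POST,.12],55)
E
```

```text
t 42.63 p [ 0.4366 -0.0572  0.2385] F [-0.5 -0.1  0.5] M [-0.13  0.08  0.02] w 0.0002 q [-32. -11.  32. 112.   6.  77.  -8.]
rot frac [ 0.02  -0.004 -0.03 ] deg 1.0 | shift now mm [-229.2   -9.7  117. ] | after rot mm [-228.8  -11.9  117.5] dist 257.5
```

View pics/j19.png

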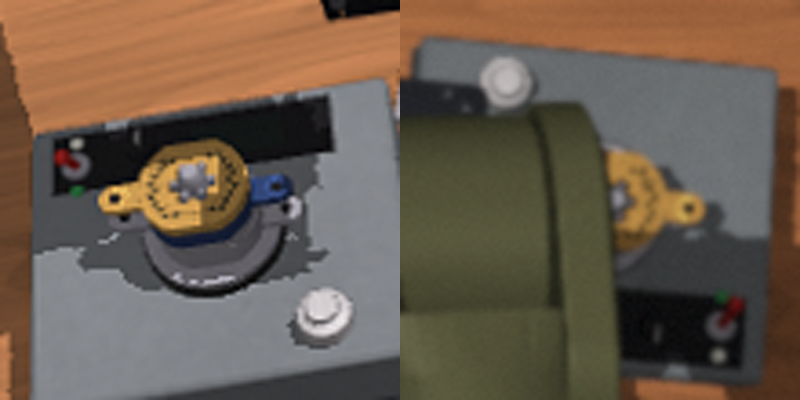

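The toggle leans to the green dot (top crop (735,305)) and the stack is intact. One numeric check comes before hand-in.

```bash
python3 - <<'E'
from look import *
c=dict(np.load("scene19.npz")); P=cloud(c); im=c["img"].astype(int); Q=[.489,-.2045]
d=P[...,:2]-Q; r=np.hypot(d[...,0],d[...,1]); m=(r>.016)&(r<.029)&(P[...,2]>.139)&(P[...,2]<.16); q=P[m]
s=np.linalg.lstsq(np.c_[q[:,:2]-Q,np.ones(len(q))],q[:,2],rcond=None)[0]; print("coarse top z",np.median(q[:,2]),"slope",s.round(3))
for nm,m in(("coarse tab",(im[...,0]-im[...,2]>25)&(r>.04)&(r<.06)&(P[...,2]>.13)),("spacer tab",(im[...,2]-im[...,0]>20)&(r>.04)&(r<.06)&(P[...,2]>.115))):
    t=P[m][:,:2].mean(0)-Q; print(nm,m.sum(),np.degrees(np.arctan2(t[1],t[0])).round(1),np.median(P[m][:,2]).round(4))
for n in("scene","top"):
    c=dict(np.load(n+"19.npz")); P=cloud(c); im=c["img"].astype(int)
    m=(im[...,0]>110)&(im[...,1]<70)&(im[...,2]<70)&(np.hypot(P[...,0]-.41,P[...,1]+.285)<.05)&(P[...,2]>.108); print(n,"tip",m.sum(),P[m].mean(0).round(4))
a=np.load("scene0.npz")["img"];b=np.load("scene19.npz")["img"]
cv2.imwrite("pics/cmp.png",np.vstack([a[:,:,::-1],b[:,:,::-1]])[::1] if 0 else cv2.resize(np.hstack([a[100:340,:,::-1],b[100:340,:,::-1]]),(800,188)))
cv2.imwrite("pics/end.png",b[:,:,::-1])
o=pose()[0]; print(o["force"],np.abs(o["joint_velocities"]).max())
E
```

```text
coarse top z 0.14422193670838246 slope [-0.002  0.004  0.144]
coarse tab 58 -95.6 0.1418
spacer tab 48 84.3 0.1276
scene tip 6 [ 0.4273 -0.2872  0.1204]
top tip 0 [nan nan nan]
[-0.08955436 -0.78958347  0.05823917] 0.9789423939337634<stdin>:9: RuntimeWarning: Mean of empty slice.
  ret = um.true_divide(
```

View pics/end.png

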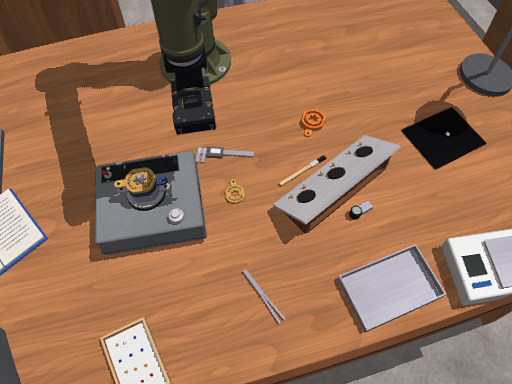

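The stack is built, the toggle is on, and the other desk items are where they were. Handing in.

```bash
python3 -c "
from cell import env
print(env.sign_off())"
```

```text
the job is handed in; nothing more can be done
None
```

I built the stack on the post in the order asked (fine sieve, blue spacer, large brass coarse sieve), flipped the toggle to on and handed in at about 43 s of the 72 s allowed. No verdict is reported back.

**Last checks, from the scene camera:**
- **Heights:** the coarse sieve's top is at 144.2 mm (145 expected) and level. The spacer's tab top is at 127.6 mm (128 expected). Both are inside the 2.5 mm limit. The fine sieve's top was 122 mm (123 expected) just after placing; it is now hidden under the stack.
- **Tabs:** in the world frame, with the shaker turned about -5°, the coarse sieve's tab points at -96° (switch side) and the spacer's at +84° (opposite side). The fine sieve's tab read -96.5° just after placing.
- **Toggle:** its tip has moved about 26 mm towards the green dot, to x = 0.427 m.
- **Other items:** the bystanders and look-alikes look unmoved in the final picture. I compared them by eye and did not measure them.
- **Arm:** it is clear of everything.

**What did not fully agree:**
- The two cameras differed by 2–3 mm in x, so I used their average.
- The top camera's numeric check of the toggle tip found no usable depth points. Its picture does show the lever leaning to the green dot.
- I did not measure the centring of the seated plates directly. They slid freely down the post, which leaves only about 1.5 mm of sideways play.

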